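# Pick up and mist the toppled cacti

### The arm

A 6-joint arm with a two-finger parallel gripper is mounted at the origin on the work surface. World frame = base frame: x ahead of the robot, y to its left, z up, the work surface at z = 0. Lengths are in m, angles in rad, forces in N, time in s.
With the tool pointing down it reaches from about 0.35 to 0.85 m from the base axis. Payload 8.1 kg.
Tool frame: the origin (TCP) lies on the centre line of the jaws, within the pads' length; the fingertips stand tcp_to_tips ahead of it and the grasp point (between the pads) lies 3 mm ahead of it (tcp_to_tips is the distance from the TCP to the fingertips, in m); z points along the fingers, y is the line along which they close (so a half turn about z gives the same grasp; the last joint's range is limited). The gripper opens to 85 mm and grips with 20 to 120 N. Pads are 22 mm wide; open, the fingers measure 114 mm over their backs; the gripper's body (76 mm by 85 mm) begins 54 mm behind the grasp point. The pads swing forward as they close: fully open they stand 13 mm farther back than shut.
Start: joints at [-1.424, 0.13, 1.488, -0, 1.523, -0.085], TCP at [0.138, -0.584, 0.253] pointing down, gripper open.
Joint ranges: [-2.96, 2.96], [-0.89, 2.26], [0.02, 2.5], [-1.34, 4.48], [0, 2.73], [-2.66, 2.66]. Speed limits (rad/s): [2.39, 2.39, 2.79, 3.14, 3.14, 3.14].

### API

Orientations are given as a unit quaternion [x, y, z, w].
In Python, from workcell import state, get_image, job_done, tcp_to_tips gives the robot as it stands.
- The arm moves only by the tool arm_command, never from a script. Its argument "series" is a list of rows, each a list of 3 entries, a list of its own where there are three numbers: the finger opening in m, from 0 to 0.0854, then the shift along the tool's x, y, z in m, then the turn, a rotation vector about the tool's x, y, z in rad. In form: [[fingers, [x, y, z], [ax, ay, az]], ...]. A call has 1 to 20 rows; each row shifts and turns the commanded pose from where the row before left it, along the tool's axes as they then stand; what a row does not reach is not made up. A row lasts 1/12 s, in which the tool goes at most 41.7 mm and 7.16 degrees, less where a joint would pass 70% of its speed; a pose out of reach is approached as far as the arm can. A call is refused whole if a number of a shift passes 0.0417 or a number of a turn 0.125, either way. A call with a gripper value outside its range is refused whole. The fingers move at their own pace and stop on an object; "grip_force" is the grip in N (left out, the last holds). Time passes only in rows, so rows that do not move let the fingers close. It gives the time, the measured TCP pose, the force, the opening and the grip force at its end, in the units of the state.
- state(): the state, without advancing time (a new reading comes with each control period).
- get_image(name): name is "side" or "top"; returns a dict with "color" (384x512x3 uint8, red, green, blue), "fovy" (degrees; the focal length in pixels is half the picture's height over the tangent of half this angle, whatever the lens; pixels are square), "cx", "cy" (the principal point, pixels), "R" (3x3) and "t" (3): a world point X has camera coordinates R X + t. Camera axes: x right, y down, z forward; pixel columns grow to the right and rows downward; lengths in m; the calibration is good to about 2 mm. A picture is of the moment at which its call begins. There is no depth.
- job_done(): hands the job in; it is judged then, once.
The state is a dict: "time_s": time; "q": joint angles; "joint_velocities": joint speeds; "joint_efforts": joint torques, N m; "eef_pos": TCP position; "orientation": TCP orientation; "force": force on the tool from outside, world axes, zero at the start; "ft_torque": the same for the moment, N m; "opening": opening from 0.0 (shut) to 1.0 (fully open); "grasp_force": force on a finger pad.
Only numpy, scipy, OpenCV 4.12 (cv2) and the standard library are available. Lean on these libraries where they do the work, as an engineer would, in place of code of your own. Each camera call takes 0.05 s, during which the arm holds its last target. There are 200 camera calls.

### The job

The little potted cacti by the kitchen window have been knocked over: stand every one of them upright on the black drip tray. When they all stand, take the mister wand from its wooden cradle and, going from the shortest cactus to the tallest, point its nozzle straight at the middle of the green of each from about 8 cm away and hold it steady there for five seconds. Lay the wand back in its cradle the way it lay, with all cacti still upright on the tray, and leave the other things on the counter where they are.

Things in the scene. Friction and masses are not known exactly. Their poses are not given: they have to be found in the camera images.
- tray: black drip tray fixed to the counter, outside 110 (x) x 340 (y) mm; floor 5 mm thick, rim 5 mm thick and 12 mm high, so the inside is 100 x 330 mm. Origin: middle of its underside, on the counter; y along its length, z up.
- cradle: wooden cradle of the wand, fixed: two blocks 22 mm long and 52 mm wide at x = -88 and +31 mm of its frame, joined by an 8 mm strip. The wand's handle rests on the blocks, 30 mm above the counter, between side lips 10 mm higher and 38 mm apart. Origin on the counter; x is the way the wand lies, z up. When the wand lies in it the wand's origin is 43 mm straight above this origin.
- wand: mister wand: straight square white handle 26 x 26 mm from x = -105 to +45 mm, with a dark grip band about x = -27 mm (its centre of mass, free between the cradle's blocks), then a steel tube of 16 mm diameter and a brass nozzle of 24 mm ending at x = +105 mm. 0.14 kg. Origin on its long axis; x along it towards the nozzle, z up as it lies.
- wand_nozzle (a point): the mouth of the wand's nozzle, on its long axis, 105 mm ahead of the wand's origin; its x axis is the spraying direction
- cactus_low: the shortest cactus: a ball cactus of 40 mm diameter, top 90 mm above the pot's underside, in a square white pot (54 x 54 mm, 62 mm high, 0.25 kg), at first lying on one side of it. Origin: middle of the pot's underside (27 mm above the counter while it lies); z axis runs from the underside up through the plant, x and y across its flat sides. May be absent.
- cactus_mid: the middle cactus: flat round pads about 36 mm wide, top 116 mm above the pot's underside, in a square white pot (54 x 54 mm, 62 mm high, 0.25 kg), at first lying on one side of it. Origin: middle of the pot's underside (27 mm above the counter while it lies); z axis runs from the underside up through the plant, x and y across its flat sides. May be absent.
- cactus_tall: the tallest cactus: a ribbed column of 32 mm diameter, top 146 mm above the pot's underside, in a square white pot (54 x 54 mm, 62 mm high, 0.25 kg), at first lying on one side of it. Origin: middle of the pot's underside (27 mm above the counter while it lies); z axis runs from the underside up through the plant, x and y across its flat sides. May be absent.
- cactus_low_green (a point): middle of the shortest cactus's green, 77 mm up from the pot's underside
- cactus_mid_green (a point): middle of the middle cactus's green, 90 mm up from the pot's underside
- cactus_tall_green (a point): middle of the tallest cactus's green, 104 mm up from the pot's underside
- duck: bystander: yellow toy duck, 50 mm high; origin under its middle
- pebble: bystander: grey stone, 62 mm wide, 38 mm high; origin under its middle
- mortar: bystander: steel bowl, 96 mm wide, 50 mm high; origin under its middle
- storage_jar: bystander: clear storage jar, 100 mm wide, 170 mm high; origin under its middle
- candle: bystander: white ceramic candle holder, 60 mm wide, 76 mm high; origin under its middle
- oil_bottle: bystander: brown glass bottle, 52 mm wide, 150 mm high; origin under its middle
Not all that is in view belongs to the job. What is shaped like the cactus_low but blue is not meant. What is shaped like the cradle but pink is not meant.

How it is judged:
By the outcome, as a careful person would: the job done as asked, in the order asked, and still so for the second after the job is handed in, with the robot touching nothing.
Of cactus_low, cactus_mid, cactus_tall only 2 to 3 are there at a start; the rules pass over those that are not, and their reading is None.
At some moment in a run one of cactus_low, cactus_mid, cactus_tall may be knocked a few centimetres aside while the robot is not near it.
Once in a run the grip may slacken for a moment while it holds something.
It also fails if it takes over 210 s, if anything falls off the work surface, if the arm or the gripper's body presses on something with over 40 N, if the wrist force passes 120 N, or if a joint passes its speed limit or range.

## Working session

There is one attempt and no reset: what is moved stays moved. The work goes in short steps, Python scripts to look and compute and a tool call to move; the robot and the scene stay as the last step left them, time stands still between calls to the robot, and variables do not carry over. Pictures are saved under pics/ and viewed, at most 14 in all, crops included, and the job is handed in when it is done.

Besides the shell and the picture viewer there is one more tool, called after ">>>" as name(argument=value, ...), one argument or row to a line, values as JSON. arm_command: Moves the arm, as the interface text tells. Its arguments: {"type":"object","properties":{"series":{"type":"array"},"grip_force":{"type":"number"}},"required":["series"]}

```bash
ls; mkdir -p pics; python3 - <<'E'
from workcell import state,get_image,tcp_to_tips
import cv2
print(tcp_to_tips, state())
for n in("top","side"):
    d=get_image(n); cv2.imwrite(f"pics/{n}0.png",cv2.resize(d["color"][:,:,::-1],None,fx=1.5,fy=1.5,interpolation=cv2.INTER_CUBIC))
    print(n,d["fovy"],d["cx"],d["cy"],d["R"],d["t"])
E
```

```text
pics
0.022 {'time_s': 0.0, 'q': array([-1.42442109e+00,  1.31178857e-01,  1.48928105e+00,  3.56124515e-05,
        1.52301382e+00, -8.54052507e-02]), 'joint_velocities': array([ 4.28175623e-04,  2.75097411e-04, -7.33193614e-05,  1.38585721e-04,
        4.85769780e-04,  4.30494937e-04]), 'joint_efforts': array([-3.30613846e-03, -5.69417632e+01, -5.00554132e+01, -2.76663895e-04,
        1.50699634e-02, -1.31412355e-05]), 'eef_pos': array([ 0.13778175, -0.58343742,  0.25223286]), 'orientation': array([ 9.93291899e-01,  1.15630092e-01, -1.08910373e-05, -9.40643614e-04]), 'force': array([ 0.83523483, -0.36392989, -0.36247386]), 'ft_torque': array([ 0.01921041, -0.05295752, -0.00798029]), 'grasp_force': 0.0, 'opening': 0.997835691389181}
top 54.41817401381471 256.9258734151392 196.06232672205354 [[ 0.00589718 -0.99972274 -0.02279627]
 [-0.98756792 -0.00224144 -0.1571769 ]
 [ 0.15708223  0.02343977 -0.98730732]] [-0.01747085  0.53785367  1.12636962]
side 45.9712453442453 247.71300861511676 193.27576995553207 [[ 0.99040232 -0.13702718 -0.01807776]
 [-0.11308135 -0.72813869 -0.67603747]
 [ 0.07947239  0.67159333 -0.73664546]] [-0.53623665  0.07462952  1.38262013]
```

View pics/top0.png

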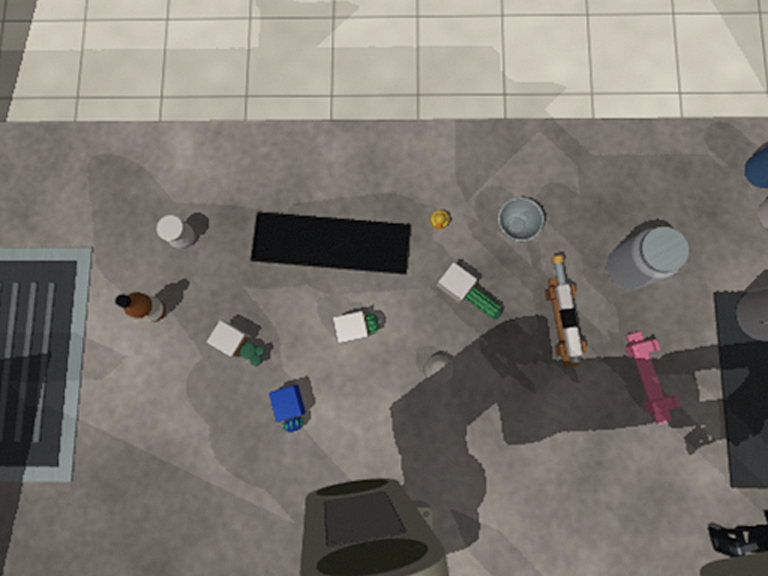

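View pics/side0.png

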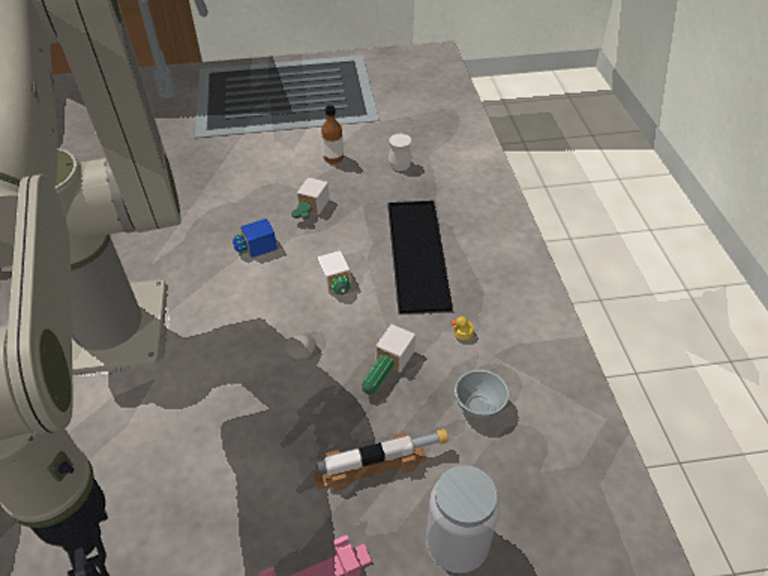

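All three cacti are present. In the 1.5x top view the pots are tall (457,281), low (350,327) and mid (226,338), and the blue decoy is at (288,404). The tray is at (331,242). The wooden cradle with the wand is at (565,310), and the pink decoy is at (652,378).

Next I measure them.

```bash
cat > h.py <<'E'
import numpy as np, cv2
from scipy.spatial.transform import Rotation as Ro
from scipy.linalg import fractional_matrix_power as fmp
from workcell import state,get_image
def ray(d,px,z):
    f=192/np.tan(np.radians(d["fovy"])/2); R,t=np.array(d["R"]),np.array(d["t"])
    px=np.atleast_2d(px).astype(float)
    v=np.c_[(px[:,0]-d["cx"])/f,(px[:,1]-d["cy"])/f,np.ones(len(px))]@R
    C=-R.T@t; return C+v*((z-C[2])/v[:,2])[:,None]
def proj(d,X):
    f=192/np.tan(np.radians(d["fovy"])/2); c=np.atleast_2d(X)@np.array(d["R"]).T+d["t"]
    return np.c_[c[:,0]/c[:,2]*f+d["cx"],c[:,1]/c[:,2]*f+d["cy"]]
def masks(img):
    h=cv2.cvtColor(img,cv2.COLOR_RGB2HSV); H,S,V=h[...,0],h[...,1],h[...,2]
    return dict(white=(S<30)&(V>175),green=(H>50)&(H<90)&(S>90)&(V>35),black=(V<25),
                brown=(H>5)&(H<20)&(S>110)&(V>60))
def blobs(m,amin=30):
    n,l,st,c=cv2.connectedComponentsWithStats(m.astype(np.uint8),connectivity=4)
    return [(st[i,4],c[i],(l==i)) for i in range(1,n) if st[i,4]>=amin]
def rect(m):
    c=max(cv2.findContours(m.astype(np.uint8),cv2.RETR_EXTERNAL,cv2.CHAIN_APPROX_NONE)[0],key=cv2.contourArea)
    return c[:,0,:].astype(np.float32)
def save(name,img,box=None,k=1.5):
    if box: img=img[box[1]:box[3],box[0]:box[2]]
    cv2.imwrite(f"pics/{name}.png",cv2.resize(img[:,:,::-1],None,fx=k,fy=k,interpolation=cv2.INTER_CUBIC))
def T(p,R): M=np.eye(4); M[:3,:3]=R; M[:3,3]=p; return M
def cur(s=None):
    s=s or state(); return T(s["eef_pos"],Ro.from_quat(s["orientation"]).as_matrix())
def tool(zdir,ydir):  # rotation with tool z, tool y (orthogonalised)
    z=np.array(zdir,float);z/=np.linalg.norm(z); y=np.array(ydir,float);y-=z*(y@z);y/=np.linalg.norm(y)
    return np.c_[np.cross(y,z),y,z]
def rows(A,B,N=None,msg=""):
    D=np.linalg.inv(A)@B; ang=np.degrees(Ro.from_matrix(D[:3,:3]).magnitude()); L=np.linalg.norm(B[:3,3]-A[:3,3])
    n=N or int(max(np.ceil(ang/5.5),np.ceil(L/.03),1))
    M=np.real(fmp(D,1/n)); print(msg,"n=%d shift %s turn %s | dist %.3f ang %.0f"%(n,np.round(M[:3,3],4).tolist(),np.round(Ro.from_matrix(M[:3,:3]).as_rotvec(),4).tolist(),L,ang))
E
python3 - <<'E'
from h import *
d=get_image("top"); m=masks(d["color"])
print("cam",-np.array(d["R"]).T@d["t"])
def show(k,z,am):
    for a,c,b in blobs(m[k],am):
        r=rect(b); w=ray(d,r,z)[:,:2]
        (cc,sz,an)=cv2.minAreaRect((w*1000).astype(np.float32))
        print(k,a,c.round(1),"ctr",np.round(cc),"size",np.round(sz),"ang",round(an,1))
show("white",.054,60); show("green",.027,20); show("black",.012,300); show("brown",.03,20)
E
```

```text
cam [ 0.35433741 -0.04266227  1.19621288]
white 2316 [34.8 33.2] ctr [1098.  744.] size [140. 236.] ang 89.4
white 653 [83.8  5.7] ctr [1191.  578.] size [182.  45.] ang 89.4
white 3334 [137.5  31.6] ctr [1097.  389.] size [183. 231.] ang 89.6
white 584 [194.   5.] ctr [1189.  201.] size [181.  41.] ang 89.4
white 567 [249.9   4.8] ctr [1189.   10.] size [180.  37.] ang 89.4
white 550 [306.    4.5] ctr [1189. -177.] size [181.  33.] ang 89.4
white 511 [361.9   4.2] ctr [1187. -365.] size [183.  33.] ang 89.4
white 498 [419.1   4. ] ctr [1185. -554.] size [183.  33.] ang 89.4
white 432 [475.8   3.4] ctr [1186. -742.] size [182.  26.] ang 89.4
white 2916 [421.7  35.6] ctr [1073. -554.] size [185. 183.] ang 89.6
white 2891 [479.6  35.1] ctr [1073. -742.] size [185. 179.] ang 89.6
white 75 [510.1  21.8] ctr [1104. -842.] size [ 10. 115.] ang 84.3
white 2777 [306.8  36.3] ctr [1075. -177.] size [183. 180.] ang 89.6
white 2854 [363.9  36.1] ctr [1073. -365.] size [185. 180.] ang 89.6
white 2760 [249.7  36.9] ctr [1073.   12.] size [182. 181.] ang 89.9
white 2706 [193.2  37.5] ctr [1072.  2
[... 967 characters left out ...]
7 225.3] ctr [444. 314.] size [58. 50.] ang 60.3
white 121 [382.3 227.4] ctr [ 441. -397.] size [54. 20.] ang 8.6
green 236 [322.3 201.6] ctr [ 523. -222.] size [78. 32.] ang 54.2
green 85 [247.6 215.1] ctr [478.  14.] size [41. 22.] ang 0.7
green 151 [167.7 234.9] ctr [415. 266.] size [48. 38.] ang 72.2
black 3295 [220.4 161.3] ctr [658. 107.] size [336. 108.] ang 85.2
black 420 [493.6 357.8] ctr [  52. -717.] size [ 55. 113.] ang 2.4
brown 180 [369.8 203.9] ctr [ 509. -366.] size [127.  26.] ang 4.0
brown 149 [ 91.4 204.9] ctr [508. 512.] size [42. 47.] ang 29.9
brown 22 [389.  230.5] ctr [ 433. -424.] size [ 6. 22.] ang 87.2
brown 71 [374.6 234.3] ctr [ 419. -378.] size [37. 22.] ang 16.1
```

```bash
cat >> h.py <<'E'
def grasp(c,pang,a=28,back=0,h=.005,z=.030):
    p=np.array([np.cos(np.radians(pang)),np.sin(np.radians(pang)),0]);y=np.array([-p[1],p[0],0])
    a=np.radians(a); zt=-np.array([0,0,1])*np.cos(a)-p*np.sin(a)
    return T(np.array([c[0],c[1],z])+h*p-back*zt,tool(zt,y))
E
python3 - <<'E'
from h import *
A=cur(); B=grasp((.566,-.163),-126.5,back=.12); print(B[:3,3]); rows(A,B,18)
d=get_image("side");m=masks(d["color"])
for a,c,b in blobs(m["white"],60):
    if c[1]>120 and c[0]<300:
        print(a,c.round(1),ray(d,c,.054).round(3))
for n,p,z in(("tall",(.566,-.163,.054),0),("low",(.468,.058,.054),0),("mid",(.444,.314,.054),0)): print(n,proj(d,p).round(1))
E
```

```text
[ 0.5295156  -0.21230584  0.13595371]
 n=18 shift [0.028, -0.0056, 0.0135] turn [0.0095, 0.026, -0.0382] | dist 0.552 ang 49
163 [207.5 124.4] [[0.444 0.316 0.054]]
240 [221.6 175. ] [[0.468 0.059 0.054]]
305 [263.2 226.2] [[ 0.564 -0.163  0.054]]
138 [264.5 296. ] [[ 0.532 -0.382  0.054]]
183 [228.  305.7] [[ 0.439 -0.395  0.054]]
tall [[263.9 226.1]]
low [[221.7 175.1]]
mid [[207.7 124.7]]
```

>>> arm_command(
  series=[
    [0.085, [0.028, -0.0056, 0.0135], [0.0095, 0.026, -0.0382]],
    [0.085, [0.028, -0.0056, 0.0135], [0.0095, 0.026, -0.0382]],
    [0.085, [0.028, -0.0056, 0.0135], [0.0095, 0.026, -0.0382]],
    [0.085, [0.028, -0.0056, 0.0135], [0.0095, 0.026, -0.0382]],
    [0.085, [0.028, -0.0056, 0.0135], [0.0095, 0.026, -0.0382]],
    [0.085, [0.028, -0.0056, 0.0135], [0.0095, 0.026, -0.0382]],
    [0.085, [0.028, -0.0056, 0.0135], [0.0095, 0.026, -0.0382]],
    [0.085, [0.028, -0.0056, 0.0135], [0.0095, 0.026, -0.0382]],
    [0.085, [0.028, -0.0056, 0.0135], [0.0095, 0.026, -0.0382]],
    [0.085, [0.028, -0.0056, 0.0135], [0.0095, 0.026, -0.0382]],
    [0.085, [0.028, -0.0056, 0.0135], [0.0095, 0.026, -0.0382]],
    [0.085, [0.028, -0.0056, 0.0135], [0.0095, 0.026, -0.0382]],
    [0.085, [0.028, -0.0056, 0.0135], [0.0095, 0.026, -0.0382]],
    [0.085, [0.028, -0.0056, 0.0135], [0.0095, 0.026, -0.0382]],
    [0.085, [0.028, -0.0056, 0.0135], [0.0095, 0.026, -0.0382]],
    [0.085, [0.028, -0.0056, 0.0135], [0.0095, 0.026, -0.0382]],
    [0.085, [0.028, -0.0056, 0.0135], [0.0095, 0.026, -0.0382]],
    [0.085, [0.028, -0.0056, 0.0135], [0.0095, 0.026, -0.0382]],
  ],
  grip_force=70,
)

```text
time_s: 1.7
eef_pos: [0.5302, -0.2106, 0.1357]
orientation: [0.866, 0.437, 0.216, -0.109]
force: [0.2, -0.0, -0.1]
opening: 0.99
grasp_force: 0.0
```

```bash
cat >> h.py <<'E'
import json,os
def log():
    s=state(); f="log.json"; L=json.load(open(f)) if os.path.exists(f) else []
    L.append([list(s["q"]),list(s["eef_pos"]),list(s["orientation"])]); json.dump(L,open(f,"w"))
E
python3 - <<'E'
from h import *
import itertools
json.dump([[[-1.42442109,.131178857,1.48928105,.0000356,1.52301382,-.0854052507],[0.13778175,-0.58343742,0.25223286],[.993291899,.115630092,-1.0891e-5,-9.4064e-4]]],open("log.json","w")); log()
L=json.load(open("log.json")); print(np.round(L[1][0],3))
for q,p,o in L:
  R=Ro.from_quat(o).as_matrix()
  for s4,s6 in itertools.product((1,-1),(1,-1)):
    F=Ro.from_euler("ZYZYZ",[q[0],q[1]+q[2],s4*q[3],q[4],s6*q[5]]).as_matrix()
    print(s4,s6,(Ro.from_matrix(F.T@R)).as_rotvec().round(3))
s=state();B=grasp((.566,-.163),-126.5); rows(cur(),B,10); rows(cur(),grasp((.566,-.163),-126.5,back=.12),1)
E
```

```text
[-0.757  0.135  1.782  0.502  1.323 -0.272]Traceback (most recent call last):
  File "<stdin>", line 8, in <module>
  File "scipy/spatial/transform/_rotation.pyx", line 1413, in scipy.spatial.transform._rotation.Rotation.from_euler
ValueError: Expected axis specification to be a non-empty string of upto 3 characters, got ZYZYZ
```

```bash
cat >> h.py <<'E'
def fkR(q,s4=1,s6=1):
    return (Ro.from_euler("ZYZ",[q[0],q[1]+q[2],s4*q[3]])*Ro.from_euler("YZ",[q[4],s6*q[5]])).as_matrix()
E
python3 - <<'E'
from h import *
import itertools
L=json.load(open("log.json"))
for q,p,o in L:
  R=Ro.from_quat(o).as_matrix()
  for s4,s6 in itertools.product((1,-1),(1,-1)):
    print(s4,s6,Ro.from_matrix(fkR(q,s4,s6).T@R).as_rotvec().round(3))
B=grasp((.566,-.163),-126.5); rows(cur(),B,10); rows(cur(),grasp((.566,-.163),-126.5,back=.12),1)
E
```

```text
1 1 [-0.     0.     1.571]
1 -1 [-0.   0.   1.4]
-1 1 [-0.     0.     1.571]
-1 -1 [-0.   0.   1.4]
1 1 [-0.    -0.     1.571]
1 -1 [-0.    -0.     1.027]
-1 1 [-0.968  0.546  1.675]
-1 -1 [-0.734  0.734  1.186]
 n=10 shift [-0.0002, 0.0001, 0.0119] turn [-0.0001, -0.0001, 0.0001] | dist 0.119 ang 0
 n=1 shift [-0.0015, 0.0005, -0.001] turn [-0.0005, -0.0007, 0.0015] | dist 0.002 ang 0
```

>>> arm_command(
  series=[
    [0.085, [-0.0015, 0.0005, 0.011], [0, 0, 0.0]],
    [0.085, [0, 0, 0.012], [0, 0, 0]],
    [0.085, [0, 0, 0.012], [0, 0, 0]],
    [0.085, [0, 0, 0.012], [0, 0, 0]],
    [0.085, [0, 0, 0.012], [0, 0, 0]],
    [0.085, [0, 0, 0.012], [0, 0, 0]],
    [0.085, [0, 0, 0.012], [0, 0, 0]],
    [0.085, [0, 0, 0.012], [0, 0, 0]],
    [0.085, [0, 0, 0.012], [0, 0, 0]],
    [0.085, [0, 0, 0.012], [0, 0, 0]],
  ],
)

```text
time_s: 2.53
eef_pos: [0.5628, -0.1681, 0.0292]
orientation: [0.867, 0.437, 0.216, -0.109]
force: [0.4, -0.1, 0.0]
opening: 0.998
grasp_force: 0.0
```

```bash
python3 - <<'E'
from h import *
log(); s=state(); print(s["force"],s["q"].round(2))
rows(cur(),grasp((.566,-.163),-126.5),1)
from scipy.optimize import least_squares
L=json.load(open("log.json"))
def fk(v,q):
    a1,h0,L1,a2,L2,d,L3=v; z=np.array([0,0,1.])
    Rz=Ro.from_euler("z",q[0]).as_matrix();R2=Rz@Ro.from_euler("y",q[1]).as_matrix();R3=Rz@Ro.from_euler("y",q[1]+q[2]).as_matrix()
    return Rz@[a1,d,h0]+R2[:,2]*L1+R3@[a2,0,L2]+L3*fkR(q)[:,2]
r=least_squares(lambda v:np.concatenate([fk(v,q)-p for q,p,o in L]+[1e-3*(v-np.array([0,.3,.45,0,.45,0,.2]))]),[0,.3,.45,0,.45,0,.2])
print(r.x.round(3),np.abs(r.fun[:9]).max())
E
```

```text
[ 0.3818659  -0.11760063  0.02445065] [-0.66  0.3   1.81  0.55  1.11 -0.29]
 n=1 shift [0.0013, -0.0005, -0.0003] turn [0.0003, 0.0005, -0.0002] | dist 0.001 ang 0
[-0.     0.318  0.369  0.062  0.553  0.051  0.343] 6.556677953906132e-07
```

>>> arm_command(
  series=[
    [0.04, [0, 0, 0], [0, 0, 0]],
    [0.04, [0, 0, 0], [0, 0, 0]],
    [0.04, [0, 0, 0], [0, 0, 0]],
    [0.04, [0, 0, 0], [0, 0, 0]],
    [0.04, [0, 0, 0], [0, 0, 0]],
    [0.04, [0, 0, 0], [0, 0, 0]],
    [0.04, [0, 0, 0], [0, 0, 0]],
    [0.04, [0, 0, 0], [0, 0, 0]],
  ],
  grip_force=70,
)

```text
time_s: 3.2
eef_pos: [0.5626, -0.1688, 0.0306]
orientation: [0.867, 0.437, 0.216, -0.108]
force: [-0.7, -0.6, -0.6]
opening: 0.628
grasp_force: 67.2
```

```bash
python3 - <<'E'
from h import *
s=state(); print(s["opening"],s["grasp_force"],s["force"])
A=cur(); B=A.copy(); B[2,3]+=.10; rows(A,B,5,"lift")
E
```

```text
0.6284116926270972 67.15258598327637 [-0.70473738 -0.59089624 -0.64284143]
lift n=5 shift [0.0094, 0.0, -0.0177] turn [0.0, 0.0, 0.0] | dist 0.100 ang 0
```

>>> arm_command(
  series=[
    [0.04, [0.009, 0, -0.018], [0, 0, 0]],
    [0.04, [0.009, 0, -0.018], [0, 0, 0]],
    [0.04, [0.009, 0, -0.018], [0, 0, 0]],
    [0.04, [0.009, 0, -0.018], [0, 0, 0]],
    [0.04, [0.009, 0, -0.018], [0, 0, 0]],
    [0.04, [0.009, 0, -0.018], [0, 0, 0]],
  ],
)

```text
time_s: 3.7
eef_pos: [0.5605, -0.1708, 0.1518]
orientation: [0.867, 0.437, 0.216, -0.109]
force: [1.1, -0.1, -2.6]
opening: 0.627
grasp_force: 67.1
```

```bash
cat >> h.py <<'E'
from scipy.optimize import least_squares
QL=np.array([[-2.96,2.96],[-.89,2.26],[.02,2.5],[-1.34,4.48],[0,2.73],[-2.66,2.66]])
def fk(v,q):
    a1,h0,L1,a2,L2,d,L3=v
    Rz=Ro.from_euler("z",q[0]).as_matrix();R2=Rz@Ro.from_euler("y",q[1]).as_matrix();R3=Rz@Ro.from_euler("y",q[1]+q[2]).as_matrix()
    return Rz@[a1,d,h0]+R2[:,2]*L1+R3@[a2,0,L2]+L3*fkR(q)[:,2]
def fit():
    L=json.load(open("log.json")); v0=np.array([0,.318,.369,.062,.553,.051,.343])
    r=least_squares(lambda v:np.concatenate([fk(v,q)-p for q,p,o in L]+[1e-5*(v-v0)]),v0); return r.x,np.abs(r.fun[:-7]).max()
C90=Ro.from_euler("z",np.pi/2).as_matrix()
def ik(v,q0,B):
    f=lambda q:np.r_[(fk(v,q)-B[:3,3])*5,Ro.from_matrix(B[:3,:3].T@fkR(q)@C90).as_rotvec()]
    r=least_squares(f,np.clip(q0,QL[:,0]+1e-3,QL[:,1]-1e-3),bounds=(QL[:,0],QL[:,1])); return r.x,np.abs(r.fun).max()
def path(A,B,N,q0=None,v=None):
    v=fit()[0] if v is None else v; q=np.array(state()["q"]) if q0 is None else q0; D=np.linalg.inv(A)@B; worst=0;qs=[q]
    for i in range(1,N+1):
        q,e=ik(v,q,A@np.real(fmp(D,i/N))); worst=max(worst,e); qs.append(q)
    qs=np.array(qs); print("  path err %.4f maxstep %.3f minmargin %.2f qend %s"%(worst,np.abs(np.diff(qs,axis=0)).max(),np.minimum(qs-QL[:,0],QL[:,1]-qs).min(),q.round(2))); return q
def place(slot,pang,a=28,z=.041,off=.003):
    p=np.array([np.cos(np.radians(pang)),np.sin(np.radians(pang)),0]);y=np.array([-p[1],p[0],0]);a=np.radians(a)
    zt=p*np.cos(a)-np.array([0,0,1])*np.sin(a); return T(np.array([slot[0],slot[1],z])-off*p,tool(zt,y))
TR=np.array([.658,.107]);TY=np.array([.084,.9965]);TYang=85.2
E
python3 - <<'E'
from h import *
log(); v,e=fit(); print(v.round(4),e)
A=cur(); q0=state()["q"]
for k in(-105,0,105):
  for pa in (175,-95,130,-140,-5,85):
    B=place(TR+TY*k/1000,pa); U=B.copy();U[2,3]+=.12
    print(k,pa,end=" "); q=path(A,U,16,v=v); path(U,B,4,q,v)
E
```

```text
[0.     0.3181 0.3691 0.0616 0.5534 0.0512 0.3428] 1.2276424321555623e-09
-105 175   path err 0.0821 maxstep 0.297 minmargin 0.00 qend [-0.08  1.47  0.02  0.03  2.67  1.6 ]
  path err 0.0903 maxstep 0.037 minmargin 0.00 qend [-0.08  1.59  0.02  0.02  2.53  1.59]
-105 -95   path err 0.0000 maxstep 0.108 minmargin 0.40 qend [ 0.36  0.75  1.21 -0.94  1.75  0.56]
  path err 0.0000 maxstep 0.050 minmargin 0.40 qend [ 0.36  0.93  1.18 -0.93  1.66  0.68]
-105 130   path err 0.0000 maxstep 0.191 minmargin 0.32 qend [-0.33  1.16  0.57  0.67  2.31  2.34]
  path err 0.0000 maxstep 0.049 minmargin 0.32 qend [-0.33  1.33  0.51  0.61  2.22  2.25]
-105 -140   path err 0.0000 maxstep 0.188 minmargin 0.31 qend [ 0.16  1.3   0.33 -0.72  2.39  0.73]
  path err 0.0000 maxstep 0.057 minmargin 0.23 qend [ 0.16  1.48  0.25 -0.65  2.31  0.82]
-105 -5   path err 0.0470 maxstep 0.598 minmargin 0.00 qend [-0.08 -0.26  2.37 -1.32  0.   -0.25]
  path err 0.2236 maxstep 0.075 minmargin 0.00 qend [-0.08  0.02  2.27 -1.34  0.   -0.22]
-105 85   path err 0.0000 maxstep 0.198 minmargin 0.12 qend [-0.53  0.63  1.39  0
[... 1624 characters left out ...]
0.13 qend [-0.09  1.1   0.65  0.83  2.12  2.53]
  path err 0.0000 maxstep 0.048 minmargin 0.13 qend [-0.09  1.27  0.6   0.78  2.04  2.43]
105 -140   path err 0.1420 maxstep 0.405 minmargin 0.00 qend [ 0.39  1.45  0.02 -0.57  2.5   0.9 ]
  path err 0.1620 maxstep 0.033 minmargin 0.00 qend [ 0.39  1.57  0.02 -0.48  2.38  1.01]
105 -5   path err 0.0868 maxstep 0.243 minmargin 0.00 qend [ 0.45 -0.    2.11 -1.34  0.46  0.06]
  path err 0.2226 maxstep 0.067 minmargin 0.00 qend [ 0.44  0.25  2.02 -1.34  0.44  0.12]
105 85   path err 0.0000 maxstep 0.193 minmargin 0.01 qend [-0.22  0.53  1.53  1.08  1.45  2.65]
  path err 0.0000 maxstep 0.056 minmargin 0.01 qend [-0.22  0.73  1.5   1.1   1.37  2.49]
```

```bash
python3 - <<'E'
from h import *
A=cur(); v,e=fit(); B=place(TR-TY*.105,-94.8,z=.045,off=.0036); U=B.copy();U[2,3]+=.12
rows(A,U,18); q=path(A,U,18,v=v); rows(U,B,6); path(U,B,6,q,v); print(B[:3,3])
E
```

```text
n=18 shift [0.0117, 0.0011, -0.0038] turn [-0.01, -0.0848, -0.0326] | dist 0.198 ang 94
  path err 0.0000 maxstep 0.096 minmargin 0.40 qend [ 0.36  0.74  1.21 -0.94  1.75  0.55]
 n=6 shift [0.0177, 0.0, 0.0094] turn [-0.0, 0.0, -0.0] | dist 0.120 ang 0
  path err 0.0000 maxstep 0.033 minmargin 0.40 qend [ 0.36  0.92  1.18 -0.93  1.66  0.67]
[0.64948124 0.00595487 0.045     ]
```

>>> arm_command(
  series=[
    [0.04, [0.0117, 0.0011, -0.0038], [-0.01, -0.0848, -0.0326]],
    [0.04, [0.0117, 0.0011, -0.0038], [-0.01, -0.0848, -0.0326]],
    [0.04, [0.0117, 0.0011, -0.0038], [-0.01, -0.0848, -0.0326]],
    [0.04, [0.0117, 0.0011, -0.0038], [-0.01, -0.0848, -0.0326]],
    [0.04, [0.0117, 0.0011, -0.0038], [-0.01, -0.0848, -0.0326]],
    [0.04, [0.0117, 0.0011, -0.0038], [-0.01, -0.0848, -0.0326]],
    [0.04, [0.0117, 0.0011, -0.0038], [-0.01, -0.0848, -0.0326]],
    [0.04, [0.0117, 0.0011, -0.0038], [-0.01, -0.0848, -0.0326]],
    [0.04, [0.0117, 0.0011, -0.0038], [-0.01, -0.0848, -0.0326]],
    [0.04, [0.0117, 0.0011, -0.0038], [-0.01, -0.0848, -0.0326]],
    [0.04, [0.0117, 0.0011, -0.0038], [-0.01, -0.0848, -0.0326]],
    [0.04, [0.0117, 0.0011, -0.0038], [-0.01, -0.0848, -0.0326]],
    [0.04, [0.0117, 0.0011, -0.0038], [-0.01, -0.0848, -0.0326]],
    [0.04, [0.0117, 0.0011, -0.0038], [-0.01, -0.0848, -0.0326]],
    [0.04, [0.0117, 0.0011, -0.0038], [-0.01, -0.0848, -0.0326]],
    [0.04, [0.0117, 0.0011, -0.0038], [-0.01, -0.0848, -0.0326]],
    [0.04, [0.0117, 0.0011, -0.0038], [-0.01, -0.0848, -0.0326]],
    [0.04, [0.0117, 0.0011, -0.0038], [-0.01, -0.0848, -0.0326]],
    [0.04, [0, 0, 0], [0, 0, 0]],
    [0.04, [0, 0, 0], [0, 0, 0]],
  ],
)

```text
time_s: 5.37
eef_pos: [0.6487, 0.0066, 0.1607]
orientation: [0.629, 0.582, -0.38, 0.347]
force: [0.1, -0.3, -3.2]
opening: 0.624
grasp_force: 67.5
```

```bash
python3 - <<'E'
from h import *
B=place(TR-TY*.105,-94.8,z=.046,off=.0036); rows(cur(),B,6)
d=get_image("side"); save("held1",d["color"],(200,60,456,252),3)
print(proj(d,cur()[:3,3]))
E
```

```text
n=6 shift [0.0168, 0.0002, 0.0091] turn [-0.0001, 0.0001, 0.0009] | dist 0.115 ang 0
[[283.2724113  154.25520125]]
```

View pics/held1.png

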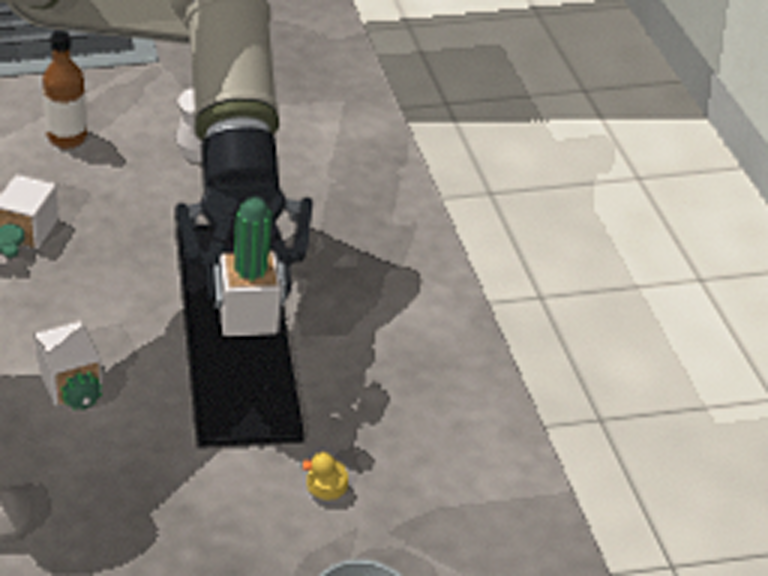

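The crop shows the tall cactus held upright, pot at (250,300), above the tray. I lower it.

>>> arm_command(
  series=[
    [0.04, [0.0168, 0.0002, 0.0091], [0, 0, 0.001]],
    [0.04, [0.0168, 0.0002, 0.0091], [0, 0, 0.001]],
    [0.04, [0.0168, 0.0002, 0.0091], [0, 0, 0.001]],
    [0.04, [0.0168, 0.0002, 0.0091], [0, 0, 0.001]],
    [0.04, [0.0168, 0.0002, 0.0091], [0, 0, 0.001]],
    [0.04, [0.0168, 0.0002, 0.0091], [0, 0, 0.001]],
    [0.04, [0, 0, 0], [0, 0, 0]],
    [0.04, [0.0009, 0, 0.0005], [0, 0, 0]],
    [0.04, [0.0009, 0, 0.0005], [0, 0, 0]],
  ],
)

```text
time_s: 6.17
eef_pos: [0.653, 0.0042, 0.0508]
orientation: [0.634, 0.577, -0.376, 0.351]
force: [0.7, 0.2, -2.4]
opening: 0.628
grasp_force: 49.3
```

>>> arm_command(
  series=[
    [0.04, [0, 0, 0], [0, 0, 0]],
    [0.04, [0, 0, 0], [0, 0, 0]],
  ],
)

```text
time_s: 6.33
eef_pos: [0.6526, 0.0048, 0.05]
orientation: [0.634, 0.578, -0.377, 0.351]
force: [-0.3, 0.2, -2.8]
opening: 0.622
grasp_force: 66.1
```

```bash
python3 - <<'E'
from h import *
s=state(); print(s["force"],s["ft_torque"],s["joint_efforts"].round(1),s["joint_velocities"].round(3),s["q"].round(2))
B=place(TR-TY*.105,-94.8,z=.044,off=.0036); rows(cur(),B,1)
d=get_image("side"); save("held2",d["color"],(200,60,456,252),3)
E
```

```text
[-0.30567303  0.21519028 -2.84629848] [ 0.81171359 -0.10712405 -0.04021076] [ -0.2 -81.5 -38.9  -5.7   4.5  -0. ] [ 0.005  0.011  0.002  0.002 -0.001  0.001] [ 0.36  0.92  1.18 -0.93  1.66  0.68]
 n=1 shift [0.0057, -0.0032, 0.002] turn [0.0018, -0.0013, -0.0093] | dist 0.007 ang 1
```

View pics/held2.png

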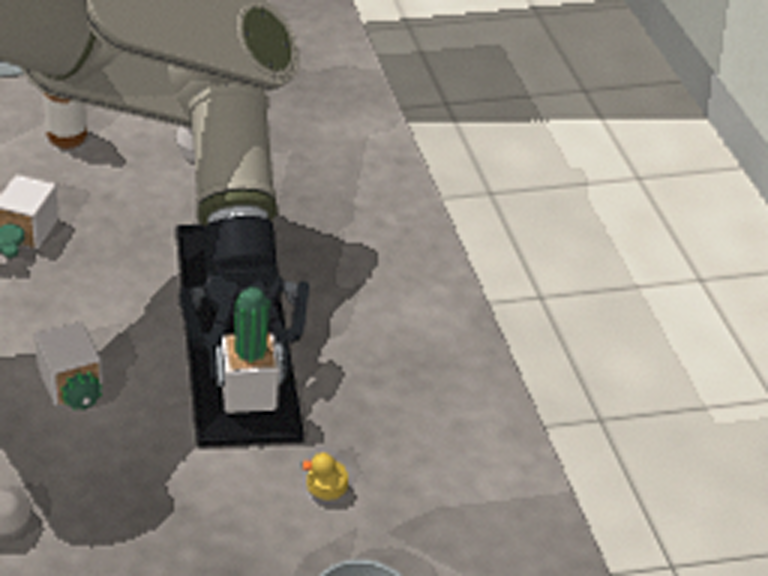

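>>> arm_command(
  series=[
    [0.04, [0.0025, -0.0015, 0.001], [0, 0, -0.004]],
    [0.04, [0.0022, -0.0015, 0.001], [0, 0, -0.004]],
    [0.04, [0, 0, 0], [0, 0, 0]],
    [0.04, [0, 0, 0], [0, 0, 0]],
  ],
)

```text
time_s: 6.72
eef_pos: [0.6489, 0.0055, 0.0435]
orientation: [0.63, 0.581, -0.379, 0.349]
force: [2.0, 1.0, 3.5]
opening: 0.625
grasp_force: 67.0
```

```bash
python3 - <<'E'
from h import *
s=state(); print(s["force"],s["ft_torque"])
B=place(TR-TY*.105,-94.8,z=.043,off=.0036); rows(cur(),B,1)
E
```

```text
[1.95208332 0.95132398 3.47073077] [ 0.25128695 -0.0028388   0.11796131]
 n=1 shift [0.0007, 0.0005, -0.0001] turn [0.0016, 0.0006, 0.001] | dist 0.001 ang 0
```

>>> arm_command(
  series=[
    [0.066, [0, 0, 0], [0, 0, 0]],
    [0.066, [0, 0, 0], [0, 0, 0]],
    [0.066, [0, 0, 0], [0, 0, 0]],
    [0.066, [0, 0, 0], [0, 0, 0]],
    [0.066, [0, 0, -0.01], [0, 0, 0]],
    [0.066, [0, 0, -0.02], [0, 0, 0]],
    [0.066, [0, 0, -0.03], [0, 0, 0]],
    [0.085, [0, 0, -0.03], [0, 0, 0]],
    [0.085, [-0.02, 0, -0.03], [0, 0, 0]],
    [0.085, [-0.03, 0, -0.01], [0, 0, 0]],
  ],
)

```text
time_s: 7.55
eef_pos: [0.6555, 0.1011, 0.1478]
orientation: [0.629, 0.583, -0.379, 0.349]
force: [0.8, -0.3, -0.5]
opening: 0.996
grasp_force: 0.0
```

```bash
cat >> h.py <<'E'
def pots(d,verbose=True):
    m=masks(d["color"]); out=[]
    for a,c,b in blobs(m["white"],150):
        if c[1]<130: continue
        w=ray(d,rect(b),.054)[:,:2]; cc,sz,an=cv2.minAreaRect((w*1000).astype(np.float32))
        if sz[0]<sz[1]: an+=90
        print("white",a,c.round(1),np.round(cc),np.round(sz),"long ang",round(an,1))
    for a,c,b in blobs(m["green"],20): print("green",a,c.round(1),ray(d,c,.027)[0,:2].round(3))
E
python3 - <<'E'
from h import *
log(); d=get_image("top"); pots(d); A=cur(); v,e=fit();print(e)
B=grasp((.468,.058),-77.2,back=.12); rows(A,B,14); path(A,B,14,v=v)
E
```

```text
green 123 [251.5 155.8] [0.672 0.003]
green 82 [247.6 215.2] [0.479 0.014]
green 150 [167.7 234.9] [0.417 0.264]
2.16424464460907e-09
 n=14 shift [-0.006, -0.0129, 0.0045] turn [-0.0065, 0.1112, -0.0232] | dist 0.205 ang 91
  path err 0.0000 maxstep 0.127 minmargin 0.43 qend [-0.39  0.11  1.81  0.39  1.52 -0.69]
```

>>> arm_command(
  series=[
    [0.085, [-0.006, -0.0129, 0.0045], [-0.0065, 0.1112, -0.0232]],
    [0.085, [-0.006, -0.0129, 0.0045], [-0.0065, 0.1112, -0.0232]],
    [0.085, [-0.006, -0.0129, 0.0045], [-0.0065, 0.1112, -0.0232]],
    [0.085, [-0.006, -0.0129, 0.0045], [-0.0065, 0.1112, -0.0232]],
    [0.085, [-0.006, -0.0129, 0.0045], [-0.0065, 0.1112, -0.0232]],
    [0.085, [-0.006, -0.0129, 0.0045], [-0.0065, 0.1112, -0.0232]],
    [0.085, [-0.006, -0.0129, 0.0045], [-0.0065, 0.1112, -0.0232]],
    [0.085, [-0.006, -0.0129, 0.0045], [-0.0065, 0.1112, -0.0232]],
    [0.085, [-0.006, -0.0129, 0.0045], [-0.0065, 0.1112, -0.0232]],
    [0.085, [-0.006, -0.0129, 0.0045], [-0.0065, 0.1112, -0.0232]],
    [0.085, [-0.006, -0.0129, 0.0045], [-0.0065, 0.1112, -0.0232]],
    [0.085, [-0.006, -0.0129, 0.0045], [-0.0065, 0.1112, -0.0232]],
    [0.085, [-0.006, -0.0129, 0.0045], [-0.0065, 0.1112, -0.0232]],
    [0.085, [-0.006, -0.0129, 0.0045], [-0.0065, 0.1112, -0.0232]],
    [0.085, [0, 0, 0], [0, 0, 0]],
    [0.085, [0, 0, 0], [0, 0, 0]],
  ],
)

```text
time_s: 8.93
eef_pos: [0.4787, -0.0059, 0.1284]
orientation: [0.608, 0.756, 0.148, -0.192]
force: [1.0, 0.2, 0.2]
opening: 0.995
grasp_force: 0.0
```

```bash
python3 - <<'E'
from h import *
for n in("top","side"):
    d=get_image(n); print(n); pots(d); save("c1"+n,d["color"])
B=grasp((.468,.058),-77.2); rows(cur(),grasp((.468,.058),-77.2,back=.12),1); rows(cur(),B,10)
E
```

```text
top
white 198 [112.5 151.6] [679. 446.] [50. 49.] long ang 27.8
white 324 [233.  217.9] [468.  58.] [52. 59.] long ang 102.4
white 318 [149.7 225.3] [444. 314.] [59. 51.] long ang 60.2
green 123 [251.5 155.8] [0.672 0.003]
green 85 [247.6 215.1] [0.48  0.014]
green 151 [167.7 234.9] [0.416 0.264]
side
white 20821 [436.4 194.7] [1104.  -52.] [857. 364.] long ang 89.9
white 1278 [427.3 280.2] [ 948. -393.] [175.  55.] long ang 89.9
white 189 [228.  305.7] [ 439. -395.] [57. 23.] long ang 7.8
white 3084 [490.2 336.8] [1052. -571.] [175. 146.] long ang 89.8
white 1760 [458.9 347.5] [ 948. -571.] [175.  54.] long ang 89.9
green 34 [199.1 142.4] [0.408 0.256]
green 188 [282.2 169. ] [0.667 0.082]
green 91 [226.6 189.3] [0.478 0.02 ]
 n=1 shift [0.0048, 0.0021, -0.0046] turn [-0.0061, 0.0015, -0.0057] | dist 0.007 ang 0
 n=10 shift [0.0005, 0.0003, 0.0115] turn [-0.0006, 0.0001, -0.0006] | dist 0.116 ang 0
```

View pics/c1side.png

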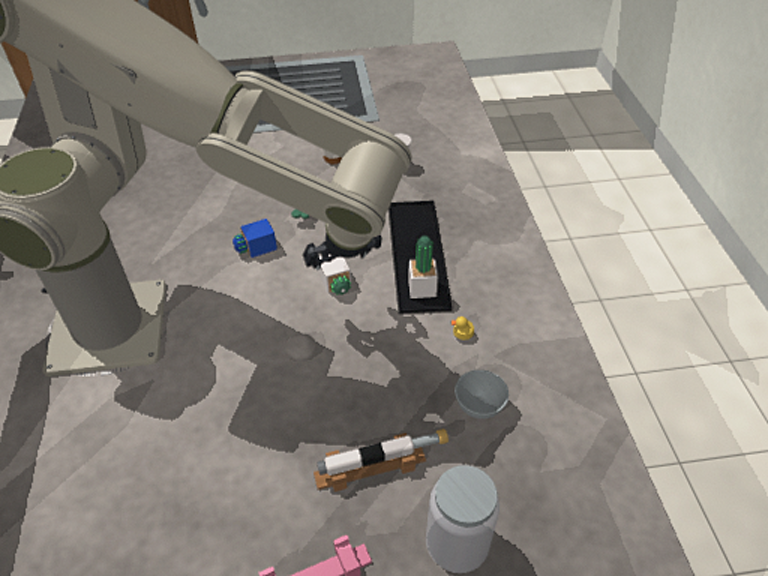

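The tall cactus stands on the tray at (423,270), and the low one is still in place. I descend onto it.

>>> arm_command(
  series=[
    [0.085, [0.003, 0.001, 0.008], [-0.003, 0, -0.003]],
    [0.085, [0.002, 0.001, 0.011], [-0.003, 0, -0.003]],
    [0.085, [0, 0, 0.012], [0, 0, 0]],
    [0.085, [0, 0, 0.012], [0, 0, 0]],
    [0.085, [0, 0, 0.012], [0, 0, 0]],
    [0.085, [0, 0, 0.012], [0, 0, 0]],
    [0.085, [0, 0, 0.012], [0, 0, 0]],
    [0.085, [0, 0, 0.012], [0, 0, 0]],
    [0.085, [0, 0, 0.012], [0, 0, 0]],
    [0.085, [0, 0, 0.012], [0, 0, 0]],
    [0.085, [0, 0, 0], [0, 0, 0]],
    [0.085, [0, 0, 0], [0, 0, 0]],
  ],
)

```text
time_s: 10.03
eef_pos: [0.4674, 0.0534, 0.0292]
orientation: [0.605, 0.758, 0.151, -0.19]
force: [0.2, -0.0, -0.2]
opening: 0.994
grasp_force: 0.0
```

```bash
python3 - <<'E'
from h import *
rows(cur(),grasp((.468,.058),-77.4),1); print(state()["force"])
E
```

```text
n=1 shift [-0.0002, 0.0015, -0.001] turn [-0.0037, -0.0014, 0.0031] | dist 0.002 ang 0
[ 0.21208303 -0.04046253 -0.21442422]
```

>>> arm_command(
  series=[
    [0.04, [0, 0.0015, -0.001], [0, 0, 0.003]],
    [0.04, [0, 0, 0], [0, 0, 0]],
    [0.04, [0, 0, 0], [0, 0, 0]],
    [0.04, [0, 0, 0], [0, 0, 0]],
    [0.04, [0, 0, 0], [0, 0, 0]],
    [0.04, [0, 0, 0], [0, 0, 0]],
    [0.04, [0, 0, 0], [0, 0, 0]],
    [0.04, [0, 0, 0], [0, 0, 0]],
    [0.04, [0.009, 0, -0.018], [0, 0, 0]],
    [0.04, [0.009, 0, -0.018], [0, 0, 0]],
    [0.04, [0.009, 0, -0.018], [0, 0, 0]],
    [0.04, [0.009, 0, -0.018], [0, 0, 0]],
    [0.04, [0.009, 0, -0.018], [0, 0, 0]],
    [0.04, [0.009, 0, -0.018], [0, 0, 0]],
    [0.04, [0, 0, 0], [0, 0, 0]],
  ],
)

```text
time_s: 11.28
eef_pos: [0.4726, 0.0493, 0.1553]
orientation: [0.606, 0.758, 0.152, -0.187]
force: [0.1, 0.1, -1.6]
opening: 0.627
grasp_force: 72.2
```

```bash
python3 - <<'E'
from h import *
log(); A=cur(); v,e=fit(); B=place(TR-TY*.010,-94.8,z=.046,off=.003); U=B.copy();U[2,3]+=.12
print(state()["opening"],state()["force"]); rows(A,U,18); q=path(A,U,18,v=v); rows(U,B,8); path(U,B,8,q,v); print(U[:3,3])
E
```

```text
0.6266646121813634 [ 0.06169722  0.12182032 -1.61892652]
 n=18 shift [0.0019, 0.0104, -0.0016] turn [0.0057, -0.0864, 0.0179] | dist 0.192 ang 91
  path err 0.0000 maxstep 0.093 minmargin 0.43 qend [ 0.47  0.87  1.01 -0.91  1.87  0.56]
 n=8 shift [0.0132, 0.0, 0.007] turn [0.0, 0.0, 0.0] | dist 0.120 ang 0
  path err 0.0000 maxstep 0.024 minmargin 0.43 qend [ 0.47  1.04  0.98 -0.88  1.78  0.67]
[0.65741103 0.10002448 0.166     ]
```

>>> arm_command(
  series=[
    [0.04, [0.0019, 0.0104, -0.0016], [0.0057, -0.0864, 0.0179]],
    [0.04, [0.0019, 0.0104, -0.0016], [0.0057, -0.0864, 0.0179]],
    [0.04, [0.0019, 0.0104, -0.0016], [0.0057, -0.0864, 0.0179]],
    [0.04, [0.0019, 0.0104, -0.0016], [0.0057, -0.0864, 0.0179]],
    [0.04, [0.0019, 0.0104, -0.0016], [0.0057, -0.0864, 0.0179]],
    [0.04, [0.0019, 0.0104, -0.0016], [0.0057, -0.0864, 0.0179]],
    [0.04, [0.0019, 0.0104, -0.0016], [0.0057, -0.0864, 0.0179]],
    [0.04, [0.0019, 0.0104, -0.0016], [0.0057, -0.0864, 0.0179]],
    [0.04, [0.0019, 0.0104, -0.0016], [0.0057, -0.0864, 0.0179]],
    [0.04, [0.0019, 0.0104, -0.0016], [0.0057, -0.0864, 0.0179]],
    [0.04, [0.0019, 0.0104, -0.0016], [0.0057, -0.0864, 0.0179]],
    [0.04, [0.0019, 0.0104, -0.0016], [0.0057, -0.0864, 0.0179]],
    [0.04, [0.0019, 0.0104, -0.0016], [0.0057, -0.0864, 0.0179]],
    [0.04, [0.0019, 0.0104, -0.0016], [0.0057, -0.0864, 0.0179]],
    [0.04, [0.0019, 0.0104, -0.0016], [0.0057, -0.0864, 0.0179]],
    [0.04, [0.0019, 0.0104, -0.0016], [0.0057, -0.0864, 0.0179]],
    [0.04, [0.0019, 0.0104, -0.0016], [0.0057, -0.0864, 0.0179]],
    [0.04, [0.0019, 0.0104, -0.0016], [0.0057, -0.0864, 0.0179]],
    [0.04, [0, 0, 0], [0, 0, 0]],
    [0.04, [0, 0, 0], [0, 0, 0]],
  ],
)

```text
time_s: 12.95
eef_pos: [0.6532, 0.1005, 0.1545]
orientation: [0.628, 0.583, -0.383, 0.345]
force: [-0.7, -0.4, -2.1]
opening: 0.623
grasp_force: 72.4
```

```bash
python3 - <<'E'
from h import *
B=place(TR-TY*.010,-94.8,z=.046,off=.003); rows(cur(),B,10); print(state()["force"],state()["opening"])
d=get_image("side"); pots(d); print(proj(d,[[.657,.097,.163+.041],[.657,.097,.163-.036]]).round(1))
E
```

```text
n=10 shift [0.0096, 0.0005, 0.0051] turn [-0.0005, 0.0001, 0.0014] | dist 0.109 ang 1
[-0.72290923 -0.38569386 -2.12000375] 0.6228712990296299
white 20208 [434.8 193.3] [1103.  -52.] [856. 364.] long ang 89.9
white 505 [503.5 253.2] [1167. -354.] [135.  55.] long ang 60.8
white 1273 [427.3 280.2] [ 948. -393.] [175.  54.] long ang 89.7
white 183 [227.9 305.8] [ 439. -395.] [57. 21.] long ang 7.1
white 3072 [490.3 336.7] [1052. -571.] [175. 146.] long ang 89.8
white 1752 [458.8 347.4] [ 948. -571.] [174.  54.] long ang 89.9
green 97 [279.  127.6] [0.695 0.291]
green 90 [201.5 139.8] [0.416 0.268]
green 200 [282.3 168.7] [0.667 0.084]
[[280.4 123.5]
 [279.5 143. ]]
```

>>> arm_command(
  series=[
    [0.04, [0.0096, 0.0005, 0.0051], [-0.0005, 0, 0.0014]],
    [0.04, [0.0096, 0.0005, 0.0051], [-0.0005, 0, 0.0014]],
    [0.04, [0.0096, 0.0005, 0.0051], [-0.0005, 0, 0.0014]],
    [0.04, [0.0096, 0.0005, 0.0051], [-0.0005, 0, 0.0014]],
    [0.04, [0.0096, 0.0005, 0.0051], [-0.0005, 0, 0.0014]],
    [0.04, [0.0096, 0.0005, 0.0051], [-0.0005, 0, 0.0014]],
    [0.04, [0.0096, 0.0005, 0.0051], [-0.0005, 0, 0.0014]],
    [0.04, [0.0096, 0.0005, 0.0051], [-0.0005, 0, 0.0014]],
    [0.04, [0.0096, 0.0005, 0.0051], [-0.0005, 0, 0.0014]],
    [0.04, [0.0096, 0.0005, 0.0051], [-0.0005, 0, 0.0014]],
    [0.04, [0, 0, 0], [0, 0, 0]],
    [0.04, [0, 0, 0], [0, 0, 0]],
    [0.04, [0, 0, 0], [0, 0, 0]],
  ],
)

```text
time_s: 14.08
eef_pos: [0.6603, 0.1005, 0.0523]
orientation: [0.633, 0.578, -0.376, 0.351]
force: [-0.3, 0.1, -3.1]
opening: 0.627
grasp_force: 72.4
```

```bash
python3 - <<'E'
from h import *
B=place(TR-TY*.010,-94.8,z=.0415,off=.003); rows(cur(),B,1); print(state()["force"],state()["opening"])
E
```

```text
n=1 shift [0.0091, -0.0029, 0.0057] turn [0.0029, -0.0016, -0.0094] | dist 0.011 ang 1
[-0.33609039  0.13268693 -3.05876137] 0.6269898519262324
```

>>> arm_command(
  series=[
    [0.04, [0.003, -0.001, 0.002], [0.001, 0, -0.003]],
    [0.04, [0.003, -0.001, 0.002], [0.001, 0, -0.003]],
    [0.04, [0.0025, -0.001, 0.0015], [0.001, 0, -0.003]],
    [0.04, [0, 0, 0], [0, 0, 0]],
    [0.04, [0, 0, 0], [0, 0, 0]],
  ],
)

```text
time_s: 14.5
eef_pos: [0.6577, 0.1, 0.0433]
orientation: [0.632, 0.58, -0.378, 0.349]
force: [0.5, 0.9, 5.1]
opening: 0.621
grasp_force: 72.5
```

```bash
python3 - <<'E'
from h import *
B=place(TR-TY*.010,-94.8,z=.041,off=.003); rows(cur(),B,1); print(state()["force"],state()["opening"])
E
```

```text
n=1 shift [0.002, -0.0003, 0.0011] turn [0.0008, -0.0013, -0.0017] | dist 0.002 ang 0
[0.51551217 0.91046201 5.06858111] 0.6210322476851818
```

>>> arm_command(
  series=[
    [0.066, [0, 0, 0], [0, 0, 0]],
    [0.066, [0, 0, 0], [0, 0, 0]],
    [0.066, [0, 0, 0], [0, 0, 0]],
    [0.066, [0, 0, 0], [0, 0, 0]],
    [0.066, [0, 0, -0.01], [0, 0, 0]],
    [0.066, [0, 0, -0.02], [0, 0, 0]],
    [0.066, [0, 0, -0.03], [0, 0, 0]],
    [0.085, [0, 0, -0.03], [0, 0, 0]],
    [0.085, [-0.02, 0, -0.03], [0, 0, 0]],
    [0.085, [-0.03, 0, -0.01], [0, 0, 0]],
    [0.085, [0, 0, 0], [0, 0, 0]],
  ],
)

```text
time_s: 15.42
eef_pos: [0.6669, 0.1935, 0.1552]
orientation: [0.634, 0.58, -0.374, 0.35]
force: [1.3, -0.5, 1.2]
opening: 0.996
grasp_force: 0.0
```

```bash
python3 - <<'E'
from h import *
log(); d=get_image("top"); pots(d); A=cur(); v,e=fit();print(A[:3,3])
B=grasp((.444,.314),-119.8,back=.12); U=B.copy(); U[2,3]+=.04; print(U[:3,3]); rows(A,U,16); path(A,U,16,v=v)
E
```

```text
white 177 [111.5 152.9] [675. 450.] [52. 42.] long ang 47.5
white 329 [149.8 225.4] [444. 314.] [60. 52.] long ang 60.9
green 122 [251.5 155.8] [0.672 0.003]
green 113 [221.8 155.7] [0.672 0.1  ]
green 150 [167.7 234.9] [0.417 0.264]
[0.66649916 0.19274165 0.1526566 ]
[0.41351731 0.26077423 0.17595371]
 n=16 shift [-0.0014, -0.0162, -0.0024] turn [0.0093, 0.096, 0.0288] | dist 0.263 ang 92
  path err 0.0000 maxstep 0.105 minmargin 0.23 qend [ 0.2  -0.52  2.27  0.41  1.09  0.59]
```

>>> arm_command(
  series=[
    [0.085, [-0.0014, -0.0162, -0.0024], [0.0093, 0.096, 0.0288]],
    [0.085, [-0.0014, -0.0162, -0.0024], [0.0093, 0.096, 0.0288]],
    [0.085, [-0.0014, -0.0162, -0.0024], [0.0093, 0.096, 0.0288]],
    [0.085, [-0.0014, -0.0162, -0.0024], [0.0093, 0.096, 0.0288]],
    [0.085, [-0.0014, -0.0162, -0.0024], [0.0093, 0.096, 0.0288]],
    [0.085, [-0.0014, -0.0162, -0.0024], [0.0093, 0.096, 0.0288]],
    [0.085, [-0.0014, -0.0162, -0.0024], [0.0093, 0.096, 0.0288]],
    [0.085, [-0.0014, -0.0162, -0.0024], [0.0093, 0.096, 0.0288]],
    [0.085, [-0.0014, -0.0162, -0.0024], [0.0093, 0.096, 0.0288]],
    [0.085, [-0.0014, -0.0162, -0.0024], [0.0093, 0.096, 0.0288]],
    [0.085, [-0.0014, -0.0162, -0.0024], [0.0093, 0.096, 0.0288]],
    [0.085, [-0.0014, -0.0162, -0.0024], [0.0093, 0.096, 0.0288]],
    [0.085, [-0.0014, -0.0162, -0.0024], [0.0093, 0.096, 0.0288]],
    [0.085, [-0.0014, -0.0162, -0.0024], [0.0093, 0.096, 0.0288]],
    [0.085, [-0.0014, -0.0162, -0.0024], [0.0093, 0.096, 0.0288]],
    [0.085, [-0.0014, -0.0162, -0.0024], [0.0093, 0.096, 0.0288]],
    [0.085, [0, 0, 0], [0, 0, 0]],
    [0.085, [0, 0, 0], [0, 0, 0]],
  ],
)

```text
time_s: 16.97
eef_pos: [0.4109, 0.2574, 0.1704]
orientation: [0.841, 0.486, 0.204, -0.122]
force: [1.3, -1.2, 0.9]
opening: 0.991
grasp_force: 0.0
```

```bash
python3 - <<'E'
from h import *
for n in("top","side"):
    d=get_image(n); print(n); pots(d)
A=cur();P=grasp((.444,.314),-119.8,back=.06);B=grasp((.444,.314),-119.8); rows(A,P,8); rows(P,B,6); q=path(A,P,8);path(P,B,6,q)
E
```

```text
top
white 200 [112.5 151.5] [679. 446.] [49. 51.] long ang 157.0
white 279 [149.  224.4] [444. 315.] [57. 52.] long ang 60.0
green 123 [251.5 155.8] [0.672 0.003]
green 114 [221.7 155.7] [0.672 0.1  ]
side
white 20142 [434.9 193.4] [1103.  -52.] [856. 363.] long ang 89.9
white 503 [503.6 253.2] [1167. -354.] [135.  55.] long ang 60.8
white 1269 [427.3 280.3] [ 948. -393.] [174.  54.] long ang 89.9
white 181 [227.9 305.7] [ 439. -395.] [57. 21.] long ang 7.1
white 3071 [490.3 336.7] [1052. -571.] [174. 146.] long ang 89.9
white 1739 [458.8 347.4] [ 948. -571.] [174.  54.] long ang 89.9
green 88 [201.5 139.8] [0.417 0.268]
green 266 [281.2 164.4] [0.667 0.104]
 n=8 shift [-0.0019, -0.0001, 0.0117] turn [-0.0004, 0.001, -0.0003] | dist 0.095 ang 1
 n=6 shift [-0.0, 0.0, 0.01] turn [0.0, 0.0, -0.0] | dist 0.060 ang 0
  path err 0.0000 maxstep 0.032 minmargin 0.21 qend [ 0.26 -0.29  2.29  0.46  0.84  0.52]
  path err 0.0000 maxstep 0.033 minmargin 0.21 qend [ 0.31 -0.09  2.24  0.52  0.69  0.48]
```

>>> arm_command(
  series=[
    [0.085, [-0.0019, 0, 0.0117], [0, 0.001, 0]],
    [0.085, [-0.0019, 0, 0.0117], [0, 0.001, 0]],
    [0.085, [-0.0019, 0, 0.0117], [0, 0.001, 0]],
    [0.085, [-0.0019, 0, 0.0117], [0, 0.001, 0]],
    [0.085, [-0.0019, 0, 0.0117], [0, 0.001, 0]],
    [0.085, [-0.0019, 0, 0.0117], [0, 0.001, 0]],
    [0.085, [-0.0019, 0, 0.0117], [0, 0.001, 0]],
    [0.085, [-0.0019, 0, 0.0117], [0, 0.001, 0]],
    [0.085, [0, 0, 0.01], [0, 0, 0]],
    [0.085, [0, 0, 0.01], [0, 0, 0]],
    [0.085, [0, 0, 0.01], [0, 0, 0]],
    [0.085, [0, 0, 0.01], [0, 0, 0]],
    [0.085, [0, 0, 0.01], [0, 0, 0]],
    [0.085, [0, 0, 0.008], [0, 0, 0]],
    [0.085, [0, 0, 0], [0, 0, 0]],
    [0.085, [0, 0, 0], [0, 0, 0]],
  ],
)

```text
time_s: 18.4
eef_pos: [0.441, 0.3094, 0.0305]
orientation: [0.84, 0.486, 0.207, -0.124]
force: [0.1, 0.8, -0.0]
opening: 0.996
grasp_force: 0.0
```

```bash
python3 - <<'E'
from h import *
rows(cur(),grasp((.444,.314),-119.8),1); print(state()["force"])
E
```

```text
n=1 shift [0.0002, 0.0003, 0.0007] turn [-0.0058, 0.0006, -0.0023] | dist 0.001 ang 0
[ 0.0661272   0.75566134 -0.04659682]
```

>>> arm_command(
  series=[
    [0.04, [0, 0, 0], [0, 0, 0]],
    [0.04, [0, 0, 0], [0, 0, 0]],
    [0.04, [0, 0, 0], [0, 0, 0]],
    [0.04, [0, 0, 0], [0, 0, 0]],
    [0.04, [0, 0, 0], [0, 0, 0]],
    [0.04, [0, 0, 0], [0, 0, 0]],
    [0.04, [0, 0, 0], [0, 0, 0]],
    [0.04, [0, 0, 0], [0, 0, 0]],
    [0.04, [0.009, 0, -0.018], [0, 0, 0]],
    [0.04, [0.009, 0, -0.018], [0, 0, 0]],
    [0.04, [0.009, 0, -0.018], [0, 0, 0]],
    [0.04, [0.009, 0, -0.018], [0, 0, 0]],
    [0.04, [0.009, 0, -0.018], [0, 0, 0]],
    [0.04, [0.009, 0, -0.018], [0, 0, 0]],
    [0.04, [0, 0, 0], [0, 0, 0]],
  ],
)

```text
time_s: 19.65
eef_pos: [0.4413, 0.3061, 0.1558]
orientation: [0.839, 0.486, 0.211, -0.123]
force: [1.6, 0.7, -2.0]
opening: 0.626
grasp_force: 73.3
```

```bash
python3 - <<'E'
from h import *
log(); A=cur(); v,e=fit(); B=place(TR+TY*.085,-94.8,z=.048,off=.003); U=B.copy();U[2,3]+=.13
print(A[:3,3],state()["opening"],state()["force"]); rows(A,U,18); q=path(A,U,18,v=v); rows(U,B,10); path(U,B,10,q,v); print(U[:3,3])
E
```

```text
[0.44126079 0.30608628 0.15579705] 0.6257506499876155 [ 1.59224577  0.7373375  -1.97156392]
 n=18 shift [-0.0023, 0.014, 0.0001] turn [-0.0079, -0.086, -0.0258] | dist 0.251 ang 93
  path err 0.0000 maxstep 0.095 minmargin 0.32 qend [ 0.56  1.04  0.73 -0.9   2.02  0.52]
 n=10 shift [0.0115, 0.0, 0.0061] turn [0.0, 0.0, 0.0] | dist 0.130 ang 0
  path err 0.0000 maxstep 0.021 minmargin 0.44 qend [ 0.56  1.21  0.69 -0.85  1.93  0.63]
[0.66539103 0.19469198 0.178     ]
```

>>> arm_command(
  series=[
    [0.04, [-0.0023, 0.014, 0.0001], [-0.0079, -0.086, -0.0258]],
    [0.04, [-0.0023, 0.014, 0.0001], [-0.0079, -0.086, -0.0258]],
    [0.04, [-0.0023, 0.014, 0.0001], [-0.0079, -0.086, -0.0258]],
    [0.04, [-0.0023, 0.014, 0.0001], [-0.0079, -0.086, -0.0258]],
    [0.04, [-0.0023, 0.014, 0.0001], [-0.0079, -0.086, -0.0258]],
    [0.04, [-0.0023, 0.014, 0.0001], [-0.0079, -0.086, -0.0258]],
    [0.04, [-0.0023, 0.014, 0.0001], [-0.0079, -0.086, -0.0258]],
    [0.04, [-0.0023, 0.014, 0.0001], [-0.0079, -0.086, -0.0258]],
    [0.04, [-0.0023, 0.014, 0.0001], [-0.0079, -0.086, -0.0258]],
    [0.04, [-0.0023, 0.014, 0.0001], [-0.0079, -0.086, -0.0258]],
    [0.04, [-0.0023, 0.014, 0.0001], [-0.0079, -0.086, -0.0258]],
    [0.04, [-0.0023, 0.014, 0.0001], [-0.0079, -0.086, -0.0258]],
    [0.04, [-0.0023, 0.014, 0.0001], [-0.0079, -0.086, -0.0258]],
    [0.04, [-0.0023, 0.014, 0.0001], [-0.0079, -0.086, -0.0258]],
    [0.04, [-0.0023, 0.014, 0.0001], [-0.0079, -0.086, -0.0258]],
    [0.04, [-0.0023, 0.014, 0.0001], [-0.0079, -0.086, -0.0258]],
    [0.04, [-0.0023, 0.014, 0.0001], [-0.0079, -0.086, -0.0258]],
    [0.04, [-0.0023, 0.014, 0.0001], [-0.0079, -0.086, -0.0258]],
    [0.04, [0, 0, 0], [0, 0, 0]],
    [0.04, [0, 0, 0], [0, 0, 0]],
  ],
)

```text
time_s: 21.32
eef_pos: [0.6629, 0.1938, 0.1661]
orientation: [0.627, 0.582, -0.384, 0.346]
force: [-0.6, 0.0, -2.1]
opening: 0.625
grasp_force: 73.6
```

```bash
python3 - <<'E'
from h import *
B=place(TR+TY*.085,-94.8,z=.048,off=.003); rows(cur(),B,10); print(state()["force"],state()["opening"])
d=get_image("side"); save("held3",d["color"],(200,40,456,232),3)
E
```

```text
n=10 shift [0.0105, 0.0003, 0.0054] turn [-0.0005, 0.0005, 0.0013] | dist 0.118 ang 1
[-0.59912459  0.04848685 -2.1010012 ] 0.6250904373677911
```

View pics/held3.png

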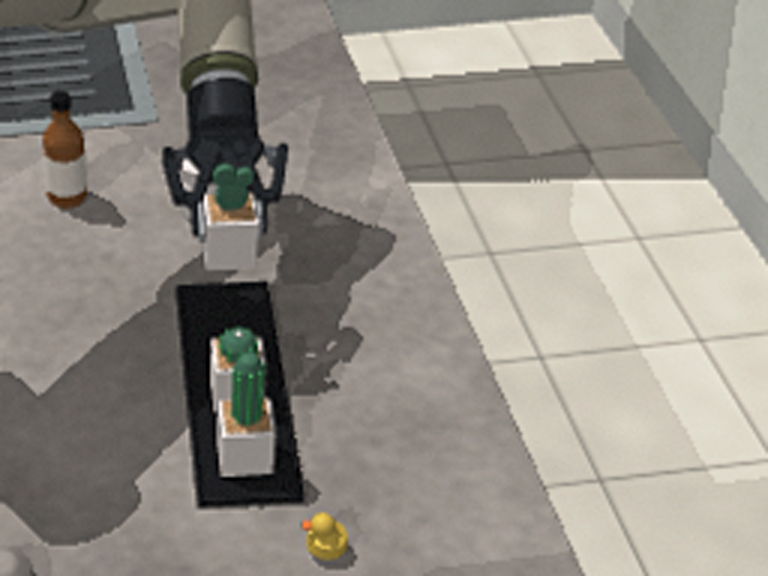

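The crop shows the mid cactus held upright at (230,230). The low and tall cacti stand on the tray at (238,370) and (245,435). I lower the mid one.

>>> arm_command(
  series=[
    [0.04, [0.0105, 0.0003, 0.0054], [-0.0005, 0.0005, 0.0013]],
    [0.04, [0.0105, 0.0003, 0.0054], [-0.0005, 0.0005, 0.0013]],
    [0.04, [0.0105, 0.0003, 0.0054], [-0.0005, 0.0005, 0.0013]],
    [0.04, [0.0105, 0.0003, 0.0054], [-0.0005, 0.0005, 0.0013]],
    [0.04, [0.0105, 0.0003, 0.0054], [-0.0005, 0.0005, 0.0013]],
    [0.04, [0.0105, 0.0003, 0.0054], [-0.0005, 0.0005, 0.0013]],
    [0.04, [0.0105, 0.0003, 0.0054], [-0.0005, 0.0005, 0.0013]],
    [0.04, [0.0105, 0.0003, 0.0054], [-0.0005, 0.0005, 0.0013]],
    [0.04, [0.0105, 0.0003, 0.0054], [-0.0005, 0.0005, 0.0013]],
    [0.04, [0.0105, 0.0003, 0.0054], [-0.0005, 0.0005, 0.0013]],
    [0.04, [0, 0, 0], [0, 0, 0]],
    [0.04, [0, 0, 0], [0, 0, 0]],
    [0.04, [0, 0, 0], [0, 0, 0]],
  ],
)

```text
time_s: 22.45
eef_pos: [0.6677, 0.1959, 0.0552]
orientation: [0.634, 0.579, -0.376, 0.35]
force: [-0.5, -0.5, -1.3]
opening: 0.626
grasp_force: 73.5
```

```bash
python3 - <<'E'
from h import *
B=place(TR+TY*.085,-94.8,z=.0425,off=.003); rows(cur(),B,3); print(state()["force"],state()["opening"])
E
```

```text
n=3 shift [0.0035, -0.0008, 0.0024] turn [0.001, -0.0012, -0.0028] | dist 0.013 ang 1
[-0.52607498 -0.51840908 -1.33030601] 0.6261273962455809
```

>>> arm_command(
  series=[
    [0.04, [0.0035, -0.0008, 0.0024], [0.001, -0.001, -0.003]],
    [0.04, [0.0035, -0.0008, 0.0024], [0.001, -0.001, -0.003]],
    [0.04, [0.0035, -0.0008, 0.0024], [0.001, -0.001, -0.003]],
    [0.04, [0, 0, 0], [0, 0, 0]],
    [0.04, [0, 0, 0], [0, 0, 0]],
  ],
)

```text
time_s: 22.87
eef_pos: [0.6658, 0.195, 0.0447]
orientation: [0.631, 0.58, -0.378, 0.349]
force: [1.1, 1.7, 8.4]
opening: 0.628
grasp_force: 74.0
```

>>> arm_command(
  series=[
    [0.066, [0, 0, 0], [0, 0, 0]],
    [0.066, [0, 0, 0], [0, 0, 0]],
    [0.066, [0, 0, 0], [0, 0, 0]],
    [0.066, [0, 0, 0], [0, 0, 0]],
    [0.066, [0, 0, -0.01], [0, 0, 0]],
    [0.066, [0, 0, -0.02], [0, 0, 0]],
    [0.066, [0, 0, -0.03], [0, 0, 0]],
    [0.085, [0, 0, -0.03], [0, 0, 0]],
    [0.085, [-0.02, 0, -0.03], [0, 0, 0]],
    [0.085, [-0.04, 0, 0], [0, 0, 0]],
    [0.085, [-0.04, 0, 0], [0, 0, 0]],
    [0.085, [-0.04, 0, 0], [0, 0, 0]],
  ],
)

```text
time_s: 23.87
eef_pos: [0.6682, 0.2348, 0.2174]
orientation: [0.629, 0.581, -0.381, 0.348]
force: [0.5, -0.2, 1.8]
opening: 0.997
grasp_force: 0.0
```

```bash
python3 - <<'E'
from h import *
log(); d=get_image("top"); pots(d); m=masks(d["color"])
# wand: white handle pieces + brass nozzle + band
for a,c,b in blobs(m["white"],40):
    if c[0]>350 and 150<c[1]<260: print("wand white",a,c.round(1),ray(d,c,.056)[0].round(3))
h=cv2.cvtColor(d["color"],cv2.COLOR_RGB2HSV); 
k=m["black"].copy(); k[:, :350]=0
for a,c,b in blobs(k,10): print("black",a,c.round(1),ray(d,c,.056)[0].round(3))
for a,c,b in blobs(m["brown"],8): print("brown",a,c.round(1),ray(d,c,.05)[0].round(3),ray(d,c,.03)[0].round(3))
save("wand",d["color"],(340,150,440,270),5)
ds=get_image("side"); save("wands",ds["color"],(190,270,330,350),5)
E
```

```text
white 156 [110.6 153.1] [672. 452.] [53. 36.] long ang 46.2
green 61 [189.9 151.2] [0.687 0.204]
green 125 [251.4 155.8] [0.672 0.004]
green 114 [221.7 155.7] [0.672 0.1  ]
wand white 95 [376.5 197.1] [ 0.533 -0.383  0.056]
wand white 124 [382.3 227.5] [ 0.44  -0.396  0.056]
black 100 [378.7 211.6] [ 0.489 -0.387  0.056]
brown 94 [193.7 155.8] [0.666 0.186 0.05 ] [0.671 0.19  0.03 ]
brown 16 [291.8 150.6] [ 0.683 -0.125  0.05 ] [ 0.688 -0.126  0.03 ]
brown 8 [228.6 152.8] [0.676 0.075 0.05 ] [0.681 0.077 0.03 ]
brown 61 [252.7 162.6] [ 0.644 -0.002  0.05 ] [ 0.649 -0.001  0.03 ]
brown 13 [226.7 161.8] [0.646 0.081 0.05 ] [0.651 0.083 0.03 ]
brown 10 [216.5 161.7] [0.646 0.113 0.05 ] [0.652 0.116 0.03 ]
brown 179 [369.8 203.9] [ 0.513 -0.363  0.05 ] [ 0.516 -0.369  0.03 ]
brown 20 [381.8 193.1] [ 0.547 -0.401  0.05 ] [ 0.55  -0.407  0.03 ]
brown 22 [389.  230.5] [ 0.432 -0.418  0.05 ] [ 0.433 -0.424  0.03 ]
brown 99 [376.1 236.7] [ 0.413 -0.378  0.05 ] [ 0.414 -0.384  0.03 ]
```

View pics/wand.png

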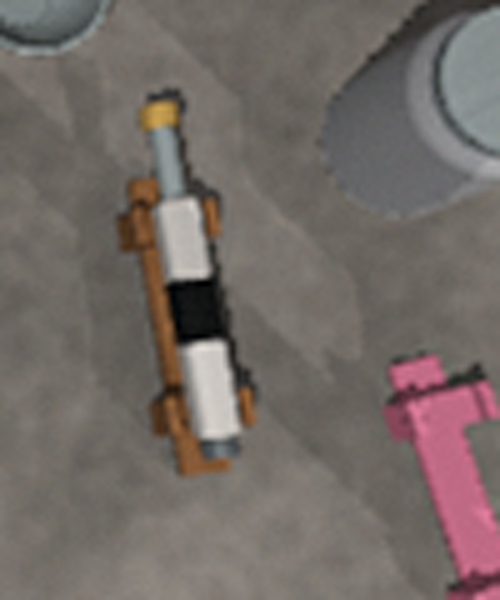

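The crop shows the wand in the wooden cradle: nozzle at (160,113), grip band at (197,310), tail at (220,448). The pink cradle at (450,450) is the decoy.

```bash
python3 - <<'E'
from h import *
for n in("top","side"):
    d=get_image(n); h=cv2.cvtColor(d["color"],cv2.COLOR_RGB2HSV)
    y=(h[...,0]>18)&(h[...,0]<30)&(h[...,1]>120)&(h[...,2]>110)
    for a,c,b in blobs(y,8): print(n,"brass",a,c.round(1),ray(d,c,.045)[0].round(3))
    k=masks(d["color"])["black"]
    for a,c,b in blobs(k,40):
        w=ray(d,c,.043)[0]
        if abs(w[0]-.49)<.03 and abs(w[1]+.39)<.04: print(n,"band",a,c.round(1),w.round(4),ray(d,c,.050)[0].round(4))
    m=masks(d["color"])["green"]
    for a,c,b in blobs(m,20): print(n,"green",a,c.round(1),[ray(d,c,z)[0,:2].round(3).tolist() for z in(.082,.095,.109)])
w=np.radians(8.); g=T([.4895,-.3900,.043],tool([0,0,-1],[np.sin(w),-np.cos(w),0])); U=g.copy();U[2,3]=.20
A=cur(); A[:3,3]; M=T([.50,.02,.30],g[:3,:3]); rows(A,M,18); q=path(A,M,18); rows(M,U,14); q=path(M,U,14,q); rows(U,g,12); path(U,g,12,q)
D=np.linalg.inv(A)@M; print([(A@np.real(fmp(D,i/6)))[:3,3].round(2).tolist() for i in range(7)])
E
```

```text
top brass 112 [292.6 145.4] [ 0.701 -0.128  0.045]
top brass 33 [371.3 172.3] [ 0.614 -0.373  0.045]
top band 99 [378.8 211.6] [ 0.4901 -0.3914  0.043 ] [ 0.4893 -0.3893  0.05  ]
top green 63 [189.9 151.5] [[0.671, 0.192], [0.667, 0.189], [0.663, 0.186]]
top green 123 [251.4 155.8] [[0.657, 0.001], [0.653, 0.001], [0.65, 0.0]]
top green 114 [221.8 155.7] [[0.657, 0.093], [0.654, 0.091], [0.65, 0.089]]
side brass 158 [308.4 218.8] [ 0.698 -0.149  0.045]
side brass 47 [294.7 290.1] [ 0.611 -0.372  0.045]
side band 63 [248.9 305.8] [ 0.4903 -0.3972  0.043 ] [ 0.4899 -0.401   0.05  ]
side green 96 [276.4 131.4] [[0.669, 0.207], [0.665, 0.192], [0.662, 0.175]]
side green 252 [281.4 164.9] [[0.655, 0.046], [0.652, 0.033], [0.649, 0.018]]
 n=18 shift [-0.0167, 0.0019, 0.0057] turn [0.0402, 0.0502, 0.0669] | dist 0.283 ang 96
  path err 0.0000 maxstep 0.088 minmargin 0.41 qend [-0.06 -0.16  1.69 -0.    1.61  1.37]
 n=14 shift [-0.0048, 0.0289, 0.0071] turn [0.0, 0.0, 0.0] | dist 0.422 ang 0
  path err 0.0000 maxstep 0.059 minmargin 0.73 qend [-0.75  0.23  1.48  0.    1.44  0.68]
 n=12 shift [0.0, 0.0, 0.0131] turn [0.0, 0.0, 0.0] | dist 0.157 ang 0
  path err 0.0000 maxstep 0.023 minmargin 0.91 qend [-0.75  0.39  1.59  0.    1.17  0.68]
[[0.67, 0.23, 0.22], [0.67, 0.19, 0.26], [0.65, 0.15, 0.29], [0.63, 0.11, 0.3], [0.59, 0.07, 0.31], [0.55, 0.04, 0.31], [0.5, 0.02, 0.3]]
```

>>> arm_command(
  series=[
    [0.085, [-0.0167, 0.0019, 0.0057], [0.0402, 0.0502, 0.0669]],
    [0.085, [-0.0167, 0.0019, 0.0057], [0.0402, 0.0502, 0.0669]],
    [0.085, [-0.0167, 0.0019, 0.0057], [0.0402, 0.0502, 0.0669]],
    [0.085, [-0.0167, 0.0019, 0.0057], [0.0402, 0.0502, 0.0669]],
    [0.085, [-0.0167, 0.0019, 0.0057], [0.0402, 0.0502, 0.0669]],
    [0.085, [-0.0167, 0.0019, 0.0057], [0.0402, 0.0502, 0.0669]],
    [0.085, [-0.0167, 0.0019, 0.0057], [0.0402, 0.0502, 0.0669]],
    [0.085, [-0.0167, 0.0019, 0.0057], [0.0402, 0.0502, 0.0669]],
    [0.085, [-0.0167, 0.0019, 0.0057], [0.0402, 0.0502, 0.0669]],
    [0.085, [-0.0167, 0.0019, 0.0057], [0.0402, 0.0502, 0.0669]],
    [0.085, [-0.0167, 0.0019, 0.0057], [0.0402, 0.0502, 0.0669]],
    [0.085, [-0.0167, 0.0019, 0.0057], [0.0402, 0.0502, 0.0669]],
    [0.085, [-0.0167, 0.0019, 0.0057], [0.0402, 0.0502, 0.0669]],
    [0.085, [-0.0167, 0.0019, 0.0057], [0.0402, 0.0502, 0.0669]],
    [0.085, [-0.0167, 0.0019, 0.0057], [0.0402, 0.0502, 0.0669]],
    [0.085, [-0.0167, 0.0019, 0.0057], [0.0402, 0.0502, 0.0669]],
    [0.085, [-0.0167, 0.0019, 0.0057], [0.0402, 0.0502, 0.0669]],
    [0.085, [-0.0167, 0.0019, 0.0057], [0.0402, 0.0502, 0.0669]],
  ],
)

```text
time_s: 25.57
eef_pos: [0.4986, 0.0195, 0.2972]
orientation: [0.998, 0.069, -0.002, -0.0]
force: [-0.3, -1.0, 0.1]
opening: 0.996
grasp_force: 0.0
```

>>> arm_command(
  series=[
    [0.085, [-0.0048, 0.0289, 0.0071], [0, 0, 0]],
    [0.085, [-0.0048, 0.0289, 0.0071], [0, 0, 0]],
    [0.085, [-0.0048, 0.0289, 0.0071], [0, 0, 0]],
    [0.085, [-0.0048, 0.0289, 0.0071], [0, 0, 0]],
    [0.085, [-0.0048, 0.0289, 0.0071], [0, 0, 0]],
    [0.085, [-0.0048, 0.0289, 0.0071], [0, 0, 0]],
    [0.085, [-0.0048, 0.0289, 0.0071], [0, 0, 0]],
    [0.085, [-0.0048, 0.0289, 0.0071], [0, 0, 0]],
    [0.085, [-0.0048, 0.0289, 0.0071], [0, 0, 0]],
    [0.085, [-0.0048, 0.0289, 0.0071], [0, 0, 0]],
    [0.085, [-0.0048, 0.0289, 0.0071], [0, 0, 0]],
    [0.085, [-0.0048, 0.0289, 0.0071], [0, 0, 0]],
    [0.085, [-0.0048, 0.0289, 0.0071], [0, 0, 0]],
    [0.085, [-0.0048, 0.0289, 0.0071], [0, 0, 0]],
    [0.085, [0, 0, 0], [0, 0, 0]],
    [0.085, [0, 0, 0], [0, 0, 0]],
  ],
)

```text
time_s: 26.9
eef_pos: [0.4882, -0.391, 0.1969]
orientation: [0.998, 0.069, -0.004, -0.001]
force: [-0.7, 0.3, 0.3]
opening: 0.998
grasp_force: 0.0
```

```bash
python3 - <<'E'
from h import *
log()
for n in("top","side"):
    d=get_image(n); m=masks(d["color"])
    for a,c,b in blobs(m["green"],20):
        r=rect(b); print(n,"green",a,c.round(1),"bbox",cv2.boundingRect(r.astype(int)),[ray(d,c,z)[0,:2].round(4).tolist() for z in(.075,.082,.095,.109)])
    save("all"+n,d["color"],(150,90,350,240),4) if n=="side" else save("alltop",d["color"],(150,110,350,220),4)
w=np.radians(8.); g=T([.4895,-.3900,.043],tool([0,0,-1],[np.sin(w),-np.cos(w),0])); U=g.copy();U[2,3]=.20
A=cur(); print(A[:3,3]); rows(A,U,1); rows(A,g,14)
E
```

```text
top green 45 [189.6 150.8] bbox (188, 144, 5, 14) [[0.6751, 0.1946], [0.6731, 0.1932], [0.6694, 0.1904], [0.6654, 0.1875]]
top green 123 [251.5 155.8] bbox (247, 148, 10, 16) [[0.6589, 0.0015], [0.657, 0.0013], [0.6534, 0.0007], [0.6496, 0.0002]]
top green 114 [221.8 155.7] bbox (216, 149, 13, 14) [[0.6592, 0.0937], [0.6573, 0.0928], [0.6538, 0.0913], [0.65, 0.0896]]
side green 165 [282.6 169.7] bbox (278, 157, 11, 25) [[0.656, 0.0312], [0.6543, 0.0243], [0.6514, 0.0113], [0.6481, -0.0026]]
[ 0.4891254  -0.38981168  0.19856021]
 n=1 shift [0.0003, 0.0002, -0.0014] turn [-0.0009, 0.0052, 0.0012] | dist 0.001 ang 0
 n=14 shift [0.0001, 0.0, 0.0111] turn [-0.0001, 0.0004, 0.0001] | dist 0.156 ang 0
```

View pics/allside.png

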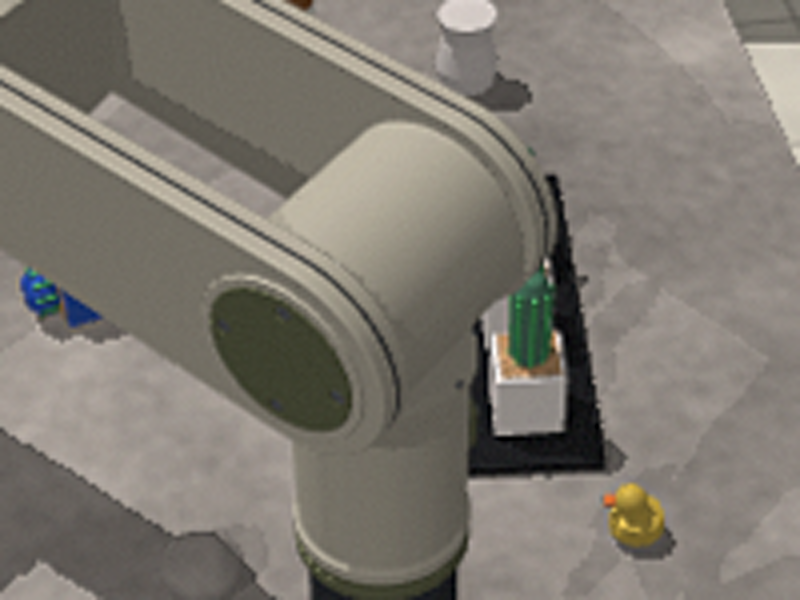

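View pics/alltop.png

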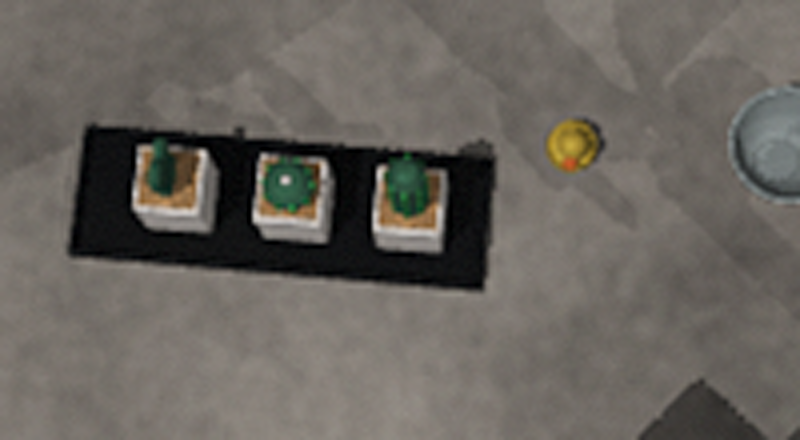

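The two crops show all three cacti upright on the tray: top view mid (175,185), low (290,195), tall (408,205). I descend onto the wand.

>>> arm_command(
  series=[
    [0.085, [0.0003, 0, 0.0125], [0, 0.003, 0.001]],
    [0.085, [0.0003, 0, 0.0125], [0, 0.002, 0]],
    [0.085, [0, 0, 0.0125], [0, 0, 0]],
    [0.085, [0, 0, 0.0125], [0, 0, 0]],
    [0.085, [0, 0, 0.0125], [0, 0, 0]],
    [0.085, [0, 0, 0.0125], [0, 0, 0]],
    [0.085, [0, 0, 0.0125], [0, 0, 0]],
    [0.085, [0, 0, 0.0125], [0, 0, 0]],
    [0.085, [0, 0, 0.0125], [0, 0, 0]],
    [0.085, [0, 0, 0.0125], [0, 0, 0]],
    [0.085, [0, 0, 0.0125], [0, 0, 0]],
    [0.085, [0, 0, 0.0125], [0, 0, 0]],
    [0.085, [0, 0, 0.0045], [0, 0, 0]],
    [0.085, [0, 0, 0], [0, 0, 0]],
    [0.085, [0, 0, 0], [0, 0, 0]],
  ],
)

```text
time_s: 28.25
eef_pos: [0.4899, -0.3908, 0.0452]
orientation: [0.998, 0.07, 0.0, 0.001]
force: [-0.4, -0.4, -0.5]
opening: 0.998
grasp_force: 0.0
```

```bash
python3 - <<'E'
from h import *
w=np.radians(8.); g=T([.4895,-.3900,.043],tool([0,0,-1],[np.sin(w),-np.cos(w),0])); rows(cur(),g,1); print(state()["force"])
E
```

```text
n=1 shift [-0.0002, -0.0009, 0.0022] turn [0.0011, -0.0008, 0.0001] | dist 0.002 ang 0
[-0.4221873  -0.36250351 -0.49576442]
```

>>> arm_command(
  series=[
    [0.01, [0, -0.0008, 0.001], [0, 0, 0]],
    [0.01, [0, 0, 0], [0, 0, 0]],
    [0.01, [0, 0, 0], [0, 0, 0]],
    [0.01, [0, 0, 0], [0, 0, 0]],
    [0.01, [0, 0, 0], [0, 0, 0]],
    [0.01, [0, 0, 0], [0, 0, 0]],
    [0.01, [0, 0, 0], [0, 0, 0]],
    [0.01, [0, 0, 0], [0, 0, 0]],
    [0.01, [0, 0, 0], [0, 0, 0]],
    [0.01, [0, 0, 0], [0, 0, 0]],
    [0.01, [0, 0, 0], [0, 0, 0]],
    [0.01, [0, 0, 0], [0, 0, 0]],
  ],
  grip_force=80,
)

```text
time_s: 29.25
eef_pos: [0.4902, -0.3904, 0.0451]
orientation: [0.998, 0.07, 0.001, 0.001]
force: [-0.1, 0.2, 6.0]
opening: 0.291
grasp_force: 79.1
```

```bash
python3 - <<'E'
from h import *
log(); s=state(); A=cur(); np.save("wandgrasp.npy",A); print(A.round(4),s["opening"]*85.4,s["force"],s["q"].round(3))
v,e=fit()
G=dict(low=(.657,.095,.082),mid=(.667,.1905,.095),tall=(.649,.001,.109))
U=A.copy();U[2,3]=.24; q=path(A,U,10,v=v)
for n,g in G.items():
  for yaw in(-5,0,8,20):
    w=np.radians(yaw);u=np.array([np.cos(w),np.sin(w),0]); B=T(np.array(g)-.213*u,tool([0,0,-1],[u[1],-u[0],0]))
    print(n,yaw,end="");path(U,B,16,q,v)
E
```

```text
[[ 0.9903  0.1392  0.002   0.4902]
 [ 0.1392 -0.9903 -0.002  -0.3904]
 [ 0.0017  0.0023 -1.      0.0451]
 [ 0.      0.      0.      1.    ]] 24.87918456559603 [-0.0867903   0.17943969  5.96516153] [-0.754  0.383  1.588 -0.     1.167  0.677]
  path err 0.0000 maxstep 0.034 minmargin 0.91 qend [-0.75  0.21  1.43 -0.    1.5   0.68]
low -5  path err 0.0000 maxstep 0.086 minmargin 0.44 qend [ 0.14 -0.1   2.04 -0.    1.19  1.8 ]
low 0  path err 0.0000 maxstep 0.079 minmargin 0.44 qend [ 0.1  -0.11  2.06 -0.    1.2   1.67]
low 8  path err 0.0000 maxstep 0.071 minmargin 0.43 qend [ 0.03 -0.12  2.07  0.    1.2   1.46]
low 20  path err 0.0000 maxstep 0.059 minmargin 0.45 qend [-0.06 -0.1   2.05 -0.    1.19  1.16]
mid -5  path err 0.0000 maxstep 0.098 minmargin 0.48 qend [ 0.33  0.    1.92 -0.    1.22  1.99]
mid 0  path err 0.0000 maxstep 0.089 minmargin 0.49 qend [ 0.29 -0.02  1.95 -0.    1.22  1.86]
mid 8  path err 0.0000 maxstep 0.079 minmargin 0.50 qend [ 0.23 -0.05  1.97 -0.    1.22  1.66]
mid 20  path err 0.0000 maxstep 0.067 minmargin 0.52 qend [ 0.14 -0.05  1.98 -0.    1.22  1.36]
tall -5  path err 0.0000 maxstep 0.073 minmargin 0.42 qend [-0.07 -0.2   2.08  0.    1.26  1.59]
tall 0  path err 0.0000 maxstep 0.067 minmargin 0.41 qend [-0.12 -0.21  2.09  0.    1.26  1.46]
tall 8  path err 0.0000 maxstep 0.060 minmargin 0.42 qend [-0.18 -0.2   2.08  0.    1.26  1.25]
tall 20  path err 0.0000 maxstep 0.049 minmargin 0.46 qend [-0.27 -0.15  2.04 -0.    1.25  0.95]
```

>>> arm_command(
  series=[
    [0.01, [0, 0, -0.005], [0, 0, 0]],
    [0.01, [0, 0, -0.01], [0, 0, 0]],
    [0.01, [0, 0, -0.02], [0, 0, 0]],
    [0.01, [0, 0, -0.02], [0, 0, 0]],
    [0.01, [0, 0, -0.03], [0, 0, 0]],
    [0.01, [0, 0, -0.03], [0, 0, 0]],
    [0.01, [0, 0, -0.03], [0, 0, 0]],
    [0.01, [0, 0, -0.03], [0, 0, 0]],
    [0.01, [0, 0, -0.02], [0, 0, 0]],
    [0.01, [0, 0, 0], [0, 0, 0]],
    [0.01, [0, 0, 0], [0, 0, 0]],
  ],
)

```text
time_s: 30.17
eef_pos: [0.4901, -0.3903, 0.2413]
orientation: [0.998, 0.07, 0.002, 0.002]
force: [0.3, -0.2, -2.6]
opening: 0.294
grasp_force: 78.6
```

```bash
python3 - <<'E'
from h import *
s=state(); A=cur(); print(s["opening"]*85.4,s["force"],s["grasp_force"])
R=np.load("wandgrasp.npy")[:3,:3]; u=np.array([.9903,.1392,0])
M=T(np.array([.40,.03,.24]),R); rows(A,M,18); q=path(A,M,18); g=np.array([.657,.095,.082]); B=T(g-.213*u+[0,0,.002],R); rows(M,B,8);path(M,B,8,q); print(B[:3,3])
C=A[:3,3]; nz=C+R@[.133-.008,0,.002]
for n in("top","side"):
    d=get_image(n); h=cv2.cvtColor(d["color"],cv2.COLOR_RGB2HSV)
    y=(h[...,0]>18)&(h[...,0]<30)&(h[...,1]>120)&(h[...,2]>110)
    print(n,"pred brass",proj(d,nz).round(1),[(a,c.round(1)) for a,c,b in blobs(y,8)])
    m=masks(d["color"]); print([(a,c.round(1)) for a,c,b in blobs(m["green"],20)])
    print([(a,c.round(1),ray(d,c,A[2,3]-.002+.013)[0].round(3)) for a,c,b in blobs(m["white"],40) if c[1]>140 and (c[0]>330 or n=="side")])
E
```

```text
25.10406698732022 [ 0.2898523  -0.21612053 -2.58724513] 78.57532024383545
 n=18 shift [-0.0017, -0.0238, -0.0] turn [0.0001, -0.0001, -0.0] | dist 0.430 ang 0
  path err 0.0000 maxstep 0.057 minmargin 0.46 qend [-0.05 -0.43  2.02 -0.    1.55  1.38]
 n=8 shift [0.0063, -0.0036, 0.0195] turn [0.0, -0.0, -0.0] | dist 0.166 ang 0
  path err 0.0000 maxstep 0.047 minmargin 0.43 qend [ 0.03 -0.13  2.07 -0.    1.2   1.47]
[0.4460661 0.0653504 0.084    ]
top pred brass [[392.  155.9]] [(np.int32(79), array([291., 145.])), (np.int32(8), array([296.2, 149.4])), (np.int32(47), array([393. , 155.7]))]
[(np.int32(55), array([190. , 151.3])), (np.int32(124), array([251.5, 155.8])), (np.int32(113), array([221.8, 155.7]))]
[]
side pred brass [[301.1 245. ]] [(np.int32(149), array([308.4, 218.7])), (np.int32(46), array([299.8, 244.3]))]
[(np.int32(254), array([281.4, 164.9]))]
[(np.int32(20718), array([436.5, 194.8]), array([ 0.962, -0.286,  0.252])), (np.int32(1275), array([427.3, 280.2]), array([ 0.846, -0.507,  0.252])), (np.int32(3075), array([490.3, 336.7]), array([ 0.912, -0.639,  0.252])), (np.int32(1751), array([458.8, 347.4]), array([ 0.846, -0.65 ,  0.252]))]
```

>>> arm_command(
  series=[
    [0.01, [-0.0017, -0.0238, 0], [0, 0, 0]],
    [0.01, [-0.0017, -0.0238, 0], [0, 0, 0]],
    [0.01, [-0.0017, -0.0238, 0], [0, 0, 0]],
    [0.01, [-0.0017, -0.0238, 0], [0, 0, 0]],
    [0.01, [-0.0017, -0.0238, 0], [0, 0, 0]],
    [0.01, [-0.0017, -0.0238, 0], [0, 0, 0]],
    [0.01, [-0.0017, -0.0238, 0], [0, 0, 0]],
    [0.01, [-0.0017, -0.0238, 0], [0, 0, 0]],
    [0.01, [-0.0017, -0.0238, 0], [0, 0, 0]],
    [0.01, [-0.0017, -0.0238, 0], [0, 0, 0]],
    [0.01, [-0.0017, -0.0238, 0], [0, 0, 0]],
    [0.01, [-0.0017, -0.0238, 0], [0, 0, 0]],
    [0.01, [-0.0017, -0.0238, 0], [0, 0, 0]],
    [0.01, [-0.0017, -0.0238, 0], [0, 0, 0]],
    [0.01, [-0.0017, -0.0238, 0], [0, 0, 0]],
    [0.01, [-0.0017, -0.0238, 0], [0, 0, 0]],
    [0.01, [-0.0017, -0.0238, 0], [0, 0, 0]],
    [0.01, [-0.0017, -0.0238, 0], [0, 0, 0]],
  ],
)

```text
time_s: 31.77
eef_pos: [0.398, 0.0312, 0.2365]
orientation: [0.998, 0.07, -0.001, 0.0]
force: [0.9, -0.3, -1.3]
opening: 0.296
grasp_force: 78.8
```

>>> arm_command(
  series=[
    [0.01, [0.0063, -0.0036, 0.019], [0, 0, 0]],
    [0.01, [0.0063, -0.0036, 0.019], [0, 0, 0]],
    [0.01, [0.0063, -0.0036, 0.019], [0, 0, 0]],
    [0.01, [0.0063, -0.0036, 0.019], [0, 0, 0]],
    [0.01, [0.0063, -0.0036, 0.019], [0, 0, 0]],
    [0.01, [0.0063, -0.0036, 0.019], [0, 0, 0]],
    [0.01, [0, 0, 0], [0, 0, 0]],
    [0.01, [0, 0, 0], [0, 0, 0]],
  ],
)

```text
time_s: 32.43
eef_pos: [0.4318, 0.0567, 0.1222]
orientation: [0.998, 0.07, -0.003, 0.0]
force: [0.3, 0.2, -0.4]
opening: 0.295
grasp_force: 78.9
```

```bash
cat >> h.py <<'E'
def sprayview(g,save_as=None):
    A=cur(); s=state(); R=np.load("wandgrasp.npy")[:3,:3]; u=np.array([.9903,.1392,0])
    B=T(np.array(g)-.213*u+[0,0,.002],R); rows(A,B,msg="to spray"); print("opening",s["opening"]*85.4,"gf",s["grasp_force"],"F",s["force"].round(1))
    nz=A[:3,3]+A[:3,:3]@[.125,0,.002]
    for n in("top","side"):
        d=get_image(n); h=cv2.cvtColor(d["color"],cv2.COLOR_RGB2HSV)
        y=(h[...,0]>18)&(h[...,0]<30)&(h[...,1]>120)&(h[...,2]>110)
        print(n,"pred brass",proj(d,nz).round(1)[0],[(int(a),c.round(1).tolist()) for a,c,b in blobs(y,8)])
        m=masks(d["color"]); print([(int(a),c.round(1).tolist(),cv2.boundingRect(rect(b).astype(int))) for a,c,b in blobs(m["green"],20)])
        if save_as: save(save_as+n,d["color"],(150,70,350,220),4)
E
python3 -c "
from h import *
sprayview((.657,.095,.082),'s1')"
```

```text
to spray n=2 shift [0.0078, -0.0033, 0.0191] turn [-0.0008, 0.0035, 0.0003] | dist 0.042 ang 0
opening 25.159244909847928 gf 78.86935114860535 F [ 0.3  0.2 -0.4]
top pred brass [225.9 185.9] [(108, [292.4, 145.5]), (32, [226.3, 186.2])]
[(57, [190.1, 151.2], (188, 144, 5, 14)), (123, [251.4, 155.8], (247, 148, 10, 16)), (115, [221.8, 155.7], (216, 149, 13, 14))]
side pred brass [248.2 153.2] [(26, [248.1, 152.8]), (157, [308.6, 218.7])]
[(100, [276.6, 131.3], (272, 126, 11, 13)), (252, [281.3, 164.7], (273, 150, 16, 32))]
```

View pics/s1side.png

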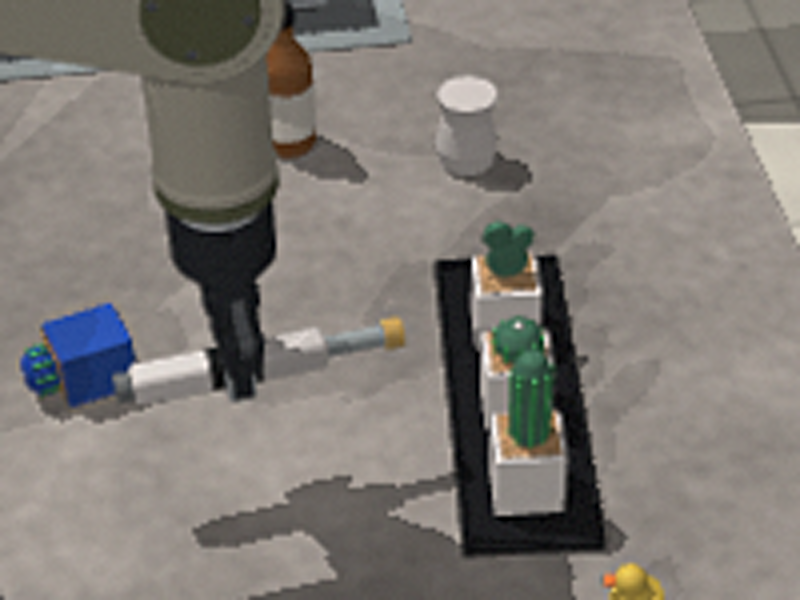

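>>> arm_command(
  series=[
    [0.01, [0.0052, -0.0022, 0.0127], [0, 0.001, 0]],
    [0.01, [0.0052, -0.0022, 0.0127], [0, 0.001, 0]],
    [0.01, [0.0052, -0.0022, 0.0127], [0, 0.001, 0]],
    [0.01, [0, 0, 0], [0, 0, 0]],
    [0.01, [0, 0, 0], [0, 0, 0]],
    [0.01, [0, 0, 0], [0, 0, 0]],
  ],
)

```text
time_s: 33.03
eef_pos: [0.4492, 0.0651, 0.088]
orientation: [0.998, 0.07, 0.003, 0.001]
force: [0.8, 0.1, -1.5]
opening: 0.294
grasp_force: 78.8
```

```bash
python3 -c "
from h import *
log();sprayview((.657,.095,.082))"
```

```text
to spray n=1 shift [-0.0031, -0.0007, 0.0039] turn [-0.0007, -0.0036, -0.0001] | dist 0.005 ang 0
opening 25.125628063184138 gf 78.82652878761292 F [ 0.8  0.1 -1.5]
top pred brass [224.4 182.3] [(107, [292.4, 145.4]), (27, [224.7, 182.7])]
[(58, [190.0, 151.2], (188, 144, 5, 14)), (123, [251.4, 155.7], (246, 148, 11, 16)), (115, [221.8, 155.7], (216, 149, 13, 14))]
side pred brass [253.6 158.6] [(25, [253.2, 158.4]), (157, [308.6, 218.7])]
[(90, [276.4, 131.3], (272, 126, 11, 13)), (257, [281.4, 164.9], (273, 150, 16, 32))]
```

>>> arm_command(
  series=[
    [0.01, [-0.0029, -0.0006, 0.0038], [0, -0.002, 0]],
    [0.01, [0, 0, 0], [0, 0, 0]],
    [0.01, [0, 0, 0], [0, 0, 0]],
    [0.01, [0, 0, 0], [0, 0, 0]],
    [0.01, [0, 0, 0], [0, 0, 0]],
    [0.01, [0, 0, 0], [0, 0, 0]],
    [0.01, [0, 0, 0], [0, 0, 0]],
    [0.01, [0, 0, 0], [0, 0, 0]],
    [0.01, [0, 0, 0], [0, 0, 0]],
    [0.01, [0, 0, 0], [0, 0, 0]],
    [0.01, [0, 0, 0], [0, 0, 0]],
    [0.01, [0, 0, 0], [0, 0, 0]],
    [0.01, [0, 0, 0], [0, 0, 0]],
    [0.01, [0, 0, 0], [0, 0, 0]],
    [0.01, [0, 0, 0], [0, 0, 0]],
    [0.01, [0, 0, 0], [0, 0, 0]],
    [0.01, [0, 0, 0], [0, 0, 0]],
    [0.01, [0, 0, 0], [0, 0, 0]],
    [0.01, [0, 0, 0], [0, 0, 0]],
    [0.01, [0, 0, 0], [0, 0, 0]],
  ],
)

```text
time_s: 34.8
eef_pos: [0.4458, 0.0655, 0.0829]
orientation: [0.998, 0.07, 0.001, 0.001]
force: [0.1, 0.3, -1.5]
opening: 0.29
grasp_force: 78.8
```

>>> arm_command(
  series=[
    [0.01, [0, 0, 0], [0, 0, 0]],
    [0.01, [0, 0, 0], [0, 0, 0]],
    [0.01, [0, 0, 0], [0, 0, 0]],
    [0.01, [0, 0, 0], [0, 0, 0]],
    [0.01, [0, 0, 0], [0, 0, 0]],
    [0.01, [0, 0, 0], [0, 0, 0]],
    [0.01, [0, 0, 0], [0, 0, 0]],
    [0.01, [0, 0, 0], [0, 0, 0]],
    [0.01, [0, 0, 0], [0, 0, 0]],
    [0.01, [0, 0, 0], [0, 0, 0]],
    [0.01, [0, 0, 0], [0, 0, 0]],
    [0.01, [0, 0, 0], [0, 0, 0]],
    [0.01, [0, 0, 0], [0, 0, 0]],
    [0.01, [0, 0, 0], [0, 0, 0]],
    [0.01, [0, 0, 0], [0, 0, 0]],
    [0.01, [0, 0, 0], [0, 0, 0]],
    [0.01, [0, 0, 0], [0, 0, 0]],
    [0.01, [0, 0, 0], [0, 0, 0]],
    [0.01, [0, 0, 0], [0, 0, 0]],
    [0.01, [0, 0, 0], [0, 0, 0]],
  ],
)

```text
time_s: 36.47
eef_pos: [0.4458, 0.0655, 0.0829]
orientation: [0.998, 0.07, 0.001, 0.001]
force: [0.2, -0.8, -1.6]
opening: 0.293
grasp_force: 78.8
```

```bash
python3 -c "
from h import *
sprayview((.657,.095,.082))"
```

```text
to spray n=1 shift [0.0002, 0.0002, -0.0011] turn [-0.0009, -0.0003, -0.0] | dist 0.001 ang 0
opening 25.046067974413276 gf 78.82678985595703 F [ 0.2 -0.8 -1.6]
top pred brass [224.5 183.7] [(109, [292.4, 145.5]), (27, [224.6, 183.9])]
[(58, [190.0, 151.2], (188, 144, 5, 14)), (123, [251.5, 155.8], (247, 148, 10, 16)), (115, [221.8, 155.7], (216, 149, 13, 14))]
side pred brass [252.5 159.9] [(27, [252.0, 159.7]), (159, [308.5, 218.8])]
[(93, [276.5, 131.4], (272, 126, 11, 13)), (254, [281.3, 164.7], (273, 150, 16, 32))]
```

>>> arm_command(
  series=[
    [0.01, [0, 0, 0], [0, 0, 0]],
    [0.01, [0, 0, 0], [0, 0, 0]],
    [0.01, [0, 0, 0], [0, 0, 0]],
    [0.01, [0, 0, 0], [0, 0, 0]],
    [0.01, [0, 0, 0], [0, 0, 0]],
    [0.01, [0, 0, 0], [0, 0, 0]],
    [0.01, [0, 0, 0], [0, 0, 0]],
    [0.01, [0, 0, 0], [0, 0, 0]],
    [0.01, [0, 0, 0], [0, 0, 0]],
    [0.01, [0, 0, 0], [0, 0, 0]],
    [0.01, [0, 0, 0], [0, 0, 0]],
    [0.01, [0, 0, 0], [0, 0, 0]],
    [0.01, [0, 0, 0], [0, 0, 0]],
    [0.01, [0, 0, 0], [0, 0, 0]],
    [0.01, [0, 0, 0], [0, 0, 0]],
    [0.01, [0, 0, 0], [0, 0, 0]],
    [0.01, [0, 0, 0], [0, 0, 0]],
    [0.01, [0, 0, 0], [0, 0, 0]],
    [0.01, [0, 0, 0], [0, 0, 0]],
    [0.01, [0, 0, 0], [0, 0, 0]],
  ],
)

```text
time_s: 38.23
eef_pos: [0.4458, 0.0655, 0.0828]
orientation: [0.998, 0.07, 0.001, 0.001]
force: [-1.0, 0.3, -1.5]
opening: 0.291
grasp_force: 78.8
```

>>> arm_command(
  series=[
    [0.01, [0, 0, 0], [0, 0, 0]],
    [0.01, [0, 0, 0], [0, 0, 0]],
    [0.01, [0, 0, 0], [0, 0, 0]],
    [0.01, [0, 0, 0], [0, 0, 0]],
    [0.01, [0, 0, 0], [0, 0, 0]],
    [0.01, [0, 0, 0], [0, 0, 0]],
    [0.01, [0, 0, 0], [0, 0, 0]],
    [0.01, [0, 0, 0], [0, 0, 0]],
    [0.01, [0, 0, 0], [0, 0, 0]],
    [0.01, [0, 0, 0], [0, 0, 0]],
    [0.01, [0, 0, 0], [0, 0, 0]],
    [0.01, [0, 0, 0], [0, 0, 0]],
    [0.01, [0, 0, 0], [0, 0, 0]],
    [0.01, [0, 0, 0], [0, 0, 0]],
    [0.01, [0, 0, 0], [0, 0, 0]],
    [0.01, [0, 0, 0], [0, 0, 0]],
    [0.01, [0, 0, 0], [0, 0, 0]],
    [0.01, [0, 0, 0], [0, 0, 0]],
    [0.01, [0, 0, 0], [0, 0, 0]],
    [0.01, [0, 0, 0], [0, 0, 0]],
  ],
)

```text
time_s: 39.9
eef_pos: [0.4458, 0.0655, 0.0828]
orientation: [0.998, 0.07, 0.001, 0.001]
force: [-0.2, -0.4, -1.0]
opening: 0.294
grasp_force: 78.8
```

```bash
python3 -c "
from h import *
sprayview((.667,.1905,.095))"
```

```text
to spray n=4 shift [0.0059, -0.0232, -0.0036] turn [-0.0002, -0.0001, -0.0] | dist 0.097 ang 0
opening 25.067054514809435 gf 78.8267469406128 F [-0.2 -0.4 -1. ]
top pred brass [224.5 183.7] [(107, [292.5, 145.5]), (28, [224.6, 184.0])]
[(58, [190.0, 151.2], (188, 144, 5, 14)), (123, [251.5, 155.8], (247, 148, 10, 16)), (115, [221.8, 155.7], (216, 149, 13, 14))]
side pred brass [252.5 159.9] [(27, [252.0, 159.7]), (158, [308.5, 218.8])]
[(90, [276.6, 131.5], (272, 126, 11, 12)), (249, [281.4, 164.9], (273, 150, 16, 32))]
```

>>> arm_command(
  series=[
    [0.01, [0.003, -0.0116, -0.0018], [0, 0, 0]],
    [0.01, [0.003, -0.0116, -0.0018], [0, 0, 0]],
    [0.01, [0.003, -0.0116, -0.0018], [0, 0, 0]],
    [0.01, [0.003, -0.0116, -0.0018], [0, 0, 0]],
    [0.01, [0.003, -0.0116, -0.0018], [0, 0, 0]],
    [0.01, [0.003, -0.0116, -0.0018], [0, 0, 0]],
    [0.01, [0.003, -0.0116, -0.0018], [0, 0, 0]],
    [0.01, [0.003, -0.0116, -0.0018], [0, 0, 0]],
    [0.01, [0, 0, 0], [0, 0, 0]],
    [0.01, [0, 0, 0], [0, 0, 0]],
    [0.01, [0, 0, 0], [0, 0, 0]],
    [0.01, [0, 0, 0], [0, 0, 0]],
  ],
)

```text
time_s: 41.0
eef_pos: [0.4565, 0.1604, 0.0969]
orientation: [0.998, 0.07, 0.001, 0.001]
force: [-0.1, -0.4, -2.0]
opening: 0.293
grasp_force: 79.0
```

```bash
python3 -c "
from h import *
log();sprayview((.667,.1905,.095),'s2')"
```

```text
to spray n=1 shift [-0.0003, -0.0005, -0.0001] turn [-0.0007, 0.0003, -0.0002] | dist 0.001 ang 0
opening 25.063166636255158 gf 78.95862221717834 F [-0.1 -0.4 -2. ]
top pred brass [192.7 179.3] [(108, [292.4, 145.5])]
[(58, [190.0, 151.2], (188, 144, 5, 14)), (124, [251.4, 155.7], (247, 148, 10, 16)), (114, [221.8, 155.7], (216, 149, 13, 14))]
side pred brass [251.5 136.7] [(24, [251.2, 136.5]), (157, [308.5, 218.7])]
[(93, [276.6, 131.4], (272, 126, 11, 12)), (257, [281.3, 164.9], (273, 150, 16, 32))]
```

View pics/s2side.png

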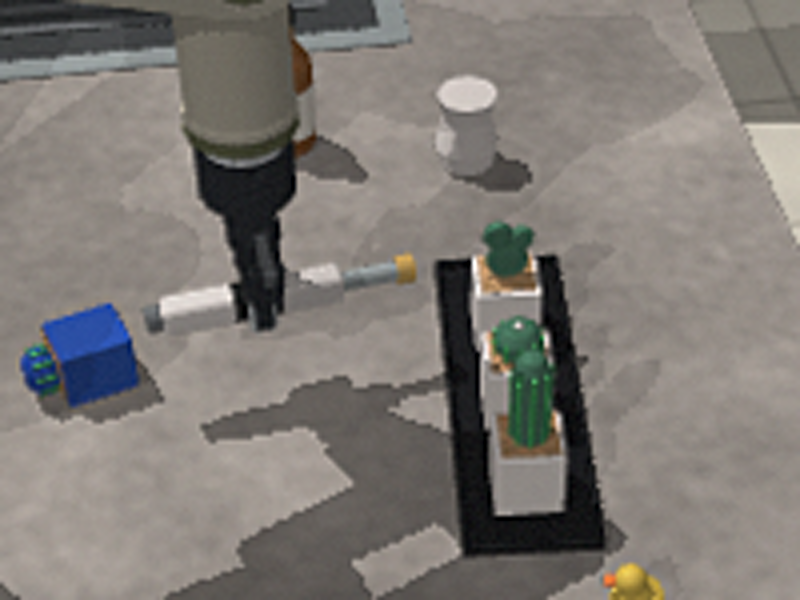

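In the crop the nozzle at (404,268) points at the mid cactus's green at (508,250). I hold it there.

>>> arm_command(
  series=[
    [0.01, [0, 0, 0], [0, 0, 0]],
    [0.01, [0, 0, 0], [0, 0, 0]],
    [0.01, [0, 0, 0], [0, 0, 0]],
    [0.01, [0, 0, 0], [0, 0, 0]],
    [0.01, [0, 0, 0], [0, 0, 0]],
    [0.01, [0, 0, 0], [0, 0, 0]],
    [0.01, [0, 0, 0], [0, 0, 0]],
    [0.01, [0, 0, 0], [0, 0, 0]],
    [0.01, [0, 0, 0], [0, 0, 0]],
    [0.01, [0, 0, 0], [0, 0, 0]],
    [0.01, [0, 0, 0], [0, 0, 0]],
    [0.01, [0, 0, 0], [0, 0, 0]],
    [0.01, [0, 0, 0], [0, 0, 0]],
    [0.01, [0, 0, 0], [0, 0, 0]],
    [0.01, [0, 0, 0], [0, 0, 0]],
    [0.01, [0, 0, 0], [0, 0, 0]],
    [0.01, [0, 0, 0], [0, 0, 0]],
    [0.01, [0, 0, 0], [0, 0, 0]],
    [0.01, [0, 0, 0], [0, 0, 0]],
    [0.01, [0, 0, 0], [0, 0, 0]],
  ],
)

```text
time_s: 42.77
eef_pos: [0.4567, 0.1608, 0.0972]
orientation: [0.998, 0.07, 0.001, 0.001]
force: [-0.6, -0.1, -1.7]
opening: 0.293
grasp_force: 79.0
```

>>> arm_command(
  series=[
    [0.01, [0, 0, 0], [0, 0, 0]],
    [0.01, [0, 0, 0], [0, 0, 0]],
    [0.01, [0, 0, 0], [0, 0, 0]],
    [0.01, [0, 0, 0], [0, 0, 0]],
    [0.01, [0, 0, 0], [0, 0, 0]],
    [0.01, [0, 0, 0], [0, 0, 0]],
    [0.01, [0, 0, 0], [0, 0, 0]],
    [0.01, [0, 0, 0], [0, 0, 0]],
    [0.01, [0, 0, 0], [0, 0, 0]],
    [0.01, [0, 0, 0], [0, 0, 0]],
    [0.01, [0, 0, 0], [0, 0, 0]],
    [0.01, [0, 0, 0], [0, 0, 0]],
    [0.01, [0, 0, 0], [0, 0, 0]],
    [0.01, [0, 0, 0], [0, 0, 0]],
    [0.01, [0, 0, 0], [0, 0, 0]],
    [0.01, [0, 0, 0], [0, 0, 0]],
    [0.01, [0, 0, 0], [0, 0, 0]],
    [0.01, [0, 0, 0], [0, 0, 0]],
    [0.01, [0, 0, 0], [0, 0, 0]],
    [0.01, [0, 0, 0], [0, 0, 0]],
  ],
)

```text
time_s: 44.43
eef_pos: [0.4566, 0.1608, 0.0972]
orientation: [0.998, 0.07, 0.001, 0.001]
force: [-0.3, 0.3, -1.6]
opening: 0.293
grasp_force: 79.0
```

>>> arm_command(
  series=[
    [0.01, [0, 0, 0], [0, 0, 0]],
    [0.01, [0, 0, 0], [0, 0, 0]],
    [0.01, [0, 0, 0], [0, 0, 0]],
    [0.01, [0, 0, 0], [0, 0, 0]],
    [0.01, [0, 0, 0], [0, 0, 0]],
    [0.01, [0, 0, 0], [0, 0, 0]],
    [0.01, [0, 0, 0], [0, 0, 0]],
    [0.01, [0, 0, 0], [0, 0, 0]],
    [0.01, [0, 0, 0], [0, 0, 0]],
    [0.01, [0, 0, 0], [0, 0, 0]],
    [0.01, [0, 0, 0], [0, 0, 0]],
    [0.01, [0, 0, 0], [0, 0, 0]],
    [0.01, [0, 0, 0], [0, 0, 0]],
    [0.01, [0, 0, 0], [0, 0, 0]],
    [0.01, [0, 0, 0], [0, 0, 0]],
    [0.01, [0, 0, 0], [0, 0, 0]],
    [0.01, [0, 0, 0], [0, 0, 0]],
    [0.01, [0, 0, 0], [0, 0, 0]],
    [0.01, [0, 0, 0], [0, 0, 0]],
    [0.01, [0, 0, 0], [0, 0, 0]],
  ],
)

```text
time_s: 46.1
eef_pos: [0.4566, 0.1608, 0.0972]
orientation: [0.998, 0.07, 0.001, 0.001]
force: [-0.6, 0.3, -0.9]
opening: 0.289
grasp_force: 79.0
```

```bash
python3 -c "
from h import *
sprayview((.667,.1905,.095))"
```

```text
to spray n=1 shift [-0.0005, -0.0002, 0.0002] turn [-0.0009, -0.0002, -0.0] | dist 0.001 ang 0
opening 24.69492558750205 gf 78.95795345306396 F [-0.6  0.3 -0.9]
top pred brass [192.6 179.3] [(109, [292.4, 145.5])]
[(57, [190.1, 151.2], (188, 144, 5, 14)), (123, [251.4, 155.8], (246, 148, 11, 16)), (115, [221.8, 155.7], (216, 149, 13, 14))]
side pred brass [251.5 136.6] [(24, [251.2, 136.5]), (158, [308.5, 218.7])]
[(94, [276.6, 131.2], (272, 126, 11, 12)), (262, [281.3, 165.0], (273, 150, 16, 32))]
```

>>> arm_command(
  series=[
    [0.01, [0, 0, 0], [0, 0, 0]],
    [0.01, [0, 0, 0], [0, 0, 0]],
    [0.01, [0, 0, 0], [0, 0, 0]],
    [0.01, [0, 0, 0], [0, 0, 0]],
    [0.01, [0, 0, 0], [0, 0, 0]],
    [0.01, [0, 0, 0], [0, 0, 0]],
    [0.01, [0, 0, 0], [0, 0, 0]],
    [0.01, [0, 0, 0], [0, 0, 0]],
  ],
)

```text
time_s: 46.87
eef_pos: [0.4566, 0.1608, 0.0972]
orientation: [0.998, 0.07, 0.001, 0.001]
force: [-0.4, 0.4, -1.3]
opening: 0.287
grasp_force: 79.0
```

```bash
python3 -c "
from h import *
sprayview((.649,.001,.109))
R=np.load('wandgrasp.npy')[:3,:3]; u=np.array([.9903,.1392,0]);A=cur();B=T(np.array([.649,.001,.111])-.213*u,R);path(A,B,10)"
```

```text
to spray n=7 shift [-0.0064, 0.0264, -0.0019] turn [-0.0001, -0.0, 0.0] | dist 0.191 ang 0
opening 24.55196504876339 gf 78.95774245262146 F [-0.4  0.4 -1.3]
top pred brass [192.6 179.3] [(109, [292.4, 145.5])]
[(58, [190.0, 151.2], (188, 144, 5, 14)), (123, [251.4, 155.8], (246, 148, 11, 16)), (113, [221.8, 155.7], (216, 149, 13, 14))]
side pred brass [251.5 136.6] [(24, [251.2, 136.5]), (158, [308.5, 218.8])]
[(96, [276.6, 131.3], (272, 126, 11, 12)), (260, [281.3, 164.8], (273, 150, 16, 32))]
  path err 0.0000 maxstep 0.044 minmargin 0.42 qend [-0.18 -0.2   2.08 -0.    1.26  1.25]
```

>>> arm_command(
  series=[
    [0.01, [-0.0045, 0.0185, -0.0013], [0, 0, 0]],
    [0.01, [-0.0045, 0.0185, -0.0013], [0, 0, 0]],
    [0.01, [-0.0045, 0.0185, -0.0013], [0, 0, 0]],
    [0.01, [-0.0045, 0.0185, -0.0013], [0, 0, 0]],
    [0.01, [-0.0045, 0.0185, -0.0013], [0, 0, 0]],
    [0.01, [-0.0045, 0.0185, -0.0013], [0, 0, 0]],
    [0.01, [-0.0045, 0.0185, -0.0013], [0, 0, 0]],
    [0.01, [-0.0045, 0.0185, -0.0013], [0, 0, 0]],
    [0.01, [-0.0045, 0.0185, -0.0013], [0, 0, 0]],
    [0.01, [-0.0045, 0.0185, -0.0013], [0, 0, 0]],
    [0.01, [0, 0, 0], [0, 0, 0]],
    [0.01, [0, 0, 0], [0, 0, 0]],
    [0.01, [0, 0, 0], [0, 0, 0]],
    [0.01, [0, 0, 0], [0, 0, 0]],
  ],
)

```text
time_s: 48.13
eef_pos: [0.4378, -0.028, 0.1102]
orientation: [0.998, 0.07, 0.001, 0.0]
force: [0.8, 0.6, -1.5]
opening: 0.293
grasp_force: 79.1
```

```bash
python3 -c "
from h import *
log();sprayview((.649,.001,.109),'s3')"
```

```text
to spray n=1 shift [0.0002, 0.0007, -0.0008] turn [-0.0013, -0.0002, 0.0005] | dist 0.001 ang 0
opening 25.062169691168027 gf 79.10606861114502 F [ 0.8  0.6 -1.5]
top pred brass [254.9 184.7] [(107, [292.4, 145.5]), (29, [255.0, 184.7])]
[(46, [189.6, 150.6], (188, 144, 5, 14)), (123, [251.5, 155.8], (247, 148, 10, 16)), (114, [221.8, 155.7], (216, 149, 13, 14))]
side pred brass [254.3 174.9] [(31, [253.6, 174.7]), (158, [308.5, 218.7])]
[(95, [276.6, 131.3], (272, 126, 11, 12)), (255, [281.4, 164.7], (273, 150, 16, 32))]
```

View pics/s3side.png

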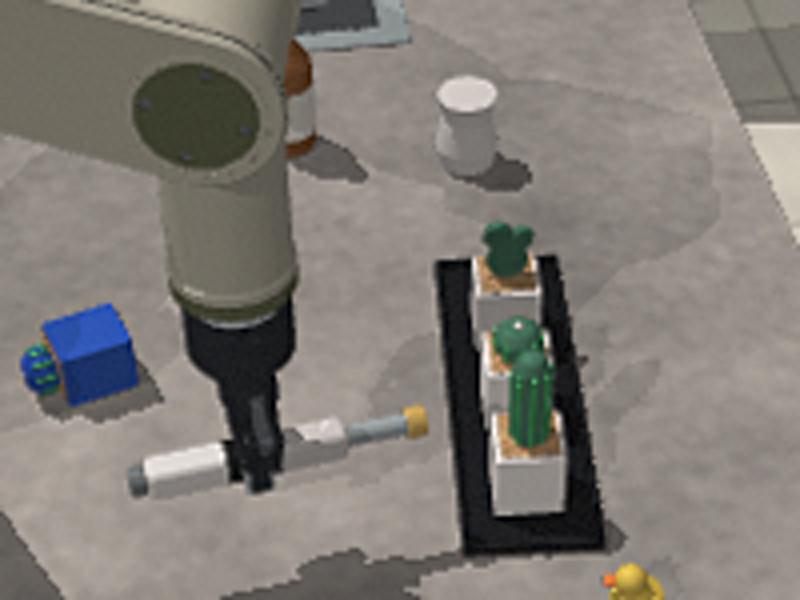

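In the crop the nozzle at (415,420) points at the middle of the tall column at (530,400), and all three cacti still stand. I hold it.

>>> arm_command(
  series=[
    [0.01, [0, 0, 0], [0, 0, 0]],
    [0.01, [0, 0, 0], [0, 0, 0]],
    [0.01, [0, 0, 0], [0, 0, 0]],
    [0.01, [0, 0, 0], [0, 0, 0]],
    [0.01, [0, 0, 0], [0, 0, 0]],
    [0.01, [0, 0, 0], [0, 0, 0]],
    [0.01, [0, 0, 0], [0, 0, 0]],
    [0.01, [0, 0, 0], [0, 0, 0]],
    [0.01, [0, 0, 0], [0, 0, 0]],
    [0.01, [0, 0, 0], [0, 0, 0]],
    [0.01, [0, 0, 0], [0, 0, 0]],
    [0.01, [0, 0, 0], [0, 0, 0]],
    [0.01, [0, 0, 0], [0, 0, 0]],
    [0.01, [0, 0, 0], [0, 0, 0]],
    [0.01, [0, 0, 0], [0, 0, 0]],
    [0.01, [0, 0, 0], [0, 0, 0]],
    [0.01, [0, 0, 0], [0, 0, 0]],
    [0.01, [0, 0, 0], [0, 0, 0]],
    [0.01, [0, 0, 0], [0, 0, 0]],
    [0.01, [0, 0, 0], [0, 0, 0]],
  ],
)

```text
time_s: 49.9
eef_pos: [0.4378, -0.0287, 0.1103]
orientation: [0.998, 0.07, 0.001, 0.001]
force: [0.4, -0.3, -1.2]
opening: 0.29
grasp_force: 79.1
```

>>> arm_command(
  series=[
    [0.01, [0, 0, 0], [0, 0, 0]],
    [0.01, [0, 0, 0], [0, 0, 0]],
    [0.01, [0, 0, 0], [0, 0, 0]],
    [0.01, [0, 0, 0], [0, 0, 0]],
    [0.01, [0, 0, 0], [0, 0, 0]],
    [0.01, [0, 0, 0], [0, 0, 0]],
    [0.01, [0, 0, 0], [0, 0, 0]],
    [0.01, [0, 0, 0], [0, 0, 0]],
    [0.01, [0, 0, 0], [0, 0, 0]],
    [0.01, [0, 0, 0], [0, 0, 0]],
    [0.01, [0, 0, 0], [0, 0, 0]],
    [0.01, [0, 0, 0], [0, 0, 0]],
    [0.01, [0, 0, 0], [0, 0, 0]],
    [0.01, [0, 0, 0], [0, 0, 0]],
    [0.01, [0, 0, 0], [0, 0, 0]],
    [0.01, [0, 0, 0], [0, 0, 0]],
    [0.01, [0, 0, 0], [0, 0, 0]],
    [0.01, [0, 0, 0], [0, 0, 0]],
    [0.01, [0, 0, 0], [0, 0, 0]],
    [0.01, [0, 0, 0], [0, 0, 0]],
  ],
)

```text
time_s: 51.57
eef_pos: [0.4378, -0.0287, 0.1103]
orientation: [0.998, 0.07, 0.001, 0.001]
force: [-0.6, 1.0, -1.3]
opening: 0.292
grasp_force: 79.1
```

>>> arm_command(
  series=[
    [0.01, [0, 0, 0], [0, 0, 0]],
    [0.01, [0, 0, 0], [0, 0, 0]],
    [0.01, [0, 0, 0], [0, 0, 0]],
    [0.01, [0, 0, 0], [0, 0, 0]],
    [0.01, [0, 0, 0], [0, 0, 0]],
    [0.01, [0, 0, 0], [0, 0, 0]],
    [0.01, [0, 0, 0], [0, 0, 0]],
    [0.01, [0, 0, 0], [0, 0, 0]],
    [0.01, [0, 0, 0], [0, 0, 0]],
    [0.01, [0, 0, 0], [0, 0, 0]],
    [0.01, [0, 0, 0], [0, 0, 0]],
    [0.01, [0, 0, 0], [0, 0, 0]],
    [0.01, [0, 0, 0], [0, 0, 0]],
    [0.01, [0, 0, 0], [0, 0, 0]],
    [0.01, [0, 0, 0], [0, 0, 0]],
    [0.01, [0, 0, 0], [0, 0, 0]],
    [0.01, [0, 0, 0], [0, 0, 0]],
    [0.01, [0, 0, 0], [0, 0, 0]],
    [0.01, [0, 0, 0], [0, 0, 0]],
    [0.01, [0, 0, 0], [0, 0, 0]],
  ],
)

```text
time_s: 53.23
eef_pos: [0.4378, -0.0287, 0.1103]
orientation: [0.998, 0.07, 0.001, 0.001]
force: [-0.2, -0.2, -1.0]
opening: 0.288
grasp_force: 79.1
```

>>> arm_command(
  series=[
    [0.01, [0, 0, 0], [0, 0, 0]],
    [0.01, [0, 0, 0], [0, 0, 0]],
    [0.01, [0, 0, 0], [0, 0, 0]],
    [0.01, [0, 0, 0], [0, 0, 0]],
    [0.01, [0, 0, 0], [0, 0, 0]],
    [0.01, [0, 0, 0], [0, 0, 0]],
    [0.01, [0, 0, 0], [0, 0, 0]],
    [0.01, [0, 0, 0], [0, 0, 0]],
  ],
)

```text
time_s: 53.9
eef_pos: [0.4378, -0.0287, 0.1103]
orientation: [0.998, 0.07, 0.001, 0.001]
force: [-0.4, -0.0, -1.7]
opening: 0.295
grasp_force: 79.1
```

```bash
python3 -c "
from h import *
sprayview((.649,.001,.109))
W=np.load('wandgrasp.npy');A=cur();U=A.copy();U[:3,3]=[.41,-.05,.20];V=W.copy();V[2,3]=.15
rows(A,U,4);q=path(A,U,4);rows(U,V,16);q=path(U,V,16,q);path(V,W,8,q)"
```

```text
to spray n=1 shift [0.0003, 0.0, -0.0007] turn [-0.0009, -0.0003, -0.0] | dist 0.001 ang 0
opening 25.197920573466874 gf 79.10542488098145 F [-0.4 -0.  -1.7]
top pred brass [255.1 184.7] [(107, [292.4, 145.5]), (29, [255.7, 184.8])]
[(43, [189.6, 150.9], (188, 144, 5, 14)), (125, [251.4, 155.8], (247, 148, 10, 16)), (115, [221.8, 155.7], (216, 149, 13, 14))]
side pred brass [254.3 175. ] [(33, [253.7, 175.0]), (159, [308.5, 218.8])]
[(90, [276.6, 131.5], (272, 126, 11, 13)), (254, [281.4, 164.9], (273, 150, 16, 32))]
 n=4 shift [-0.0076, 0.0043, -0.0224] turn [0.0, 0.0, 0.0] | dist 0.096 ang 0
  path err 0.0000 maxstep 0.051 minmargin 0.42 qend [-0.25 -0.37  2.05 -0.    1.46  1.19]
 n=16 shift [0.002, 0.0218, 0.0032] turn [-0.0001, -0.0, 0.0] | dist 0.353 ang 0
  path err 0.0000 maxstep 0.049 minmargin 0.45 qend [-0.75  0.27  1.53 -0.    1.35  0.68]
  path err 0.0000 maxstep 0.023 minmargin 0.91 qend [-0.75  0.38  1.59 -0.    1.17  0.68]
```

>>> arm_command(
  series=[
    [0.01, [-0.0076, 0.0043, -0.0224], [0, 0, 0]],
    [0.01, [-0.0076, 0.0043, -0.0224], [0, 0, 0]],
    [0.01, [-0.0076, 0.0043, -0.0224], [0, 0, 0]],
    [0.01, [-0.0076, 0.0043, -0.0224], [0, 0, 0]],
  ],
)

```text
time_s: 54.33
eef_pos: [0.4093, -0.05, 0.2007]
orientation: [0.998, 0.07, 0.001, 0.001]
force: [1.8, -0.1, -1.2]
opening: 0.293
grasp_force: 79.1
```

>>> arm_command(
  series=[
    [0.01, [0.002, 0.0218, 0.0032], [0, 0, 0]],
    [0.01, [0.002, 0.0218, 0.0032], [0, 0, 0]],
    [0.01, [0.002, 0.0218, 0.0032], [0, 0, 0]],
    [0.01, [0.002, 0.0218, 0.0032], [0, 0, 0]],
    [0.01, [0.002, 0.0218, 0.0032], [0, 0, 0]],
    [0.01, [0.002, 0.0218, 0.0032], [0, 0, 0]],
    [0.01, [0.002, 0.0218, 0.0032], [0, 0, 0]],
    [0.01, [0.002, 0.0218, 0.0032], [0, 0, 0]],
    [0.01, [0.002, 0.0218, 0.0032], [0, 0, 0]],
    [0.01, [0.002, 0.0218, 0.0032], [0, 0, 0]],
    [0.01, [0.002, 0.0218, 0.0032], [0, 0, 0]],
    [0.01, [0.002, 0.0218, 0.0032], [0, 0, 0]],
    [0.01, [0.002, 0.0218, 0.0032], [0, 0, 0]],
    [0.01, [0.002, 0.0218, 0.0032], [0, 0, 0]],
    [0.01, [0.002, 0.0218, 0.0032], [0, 0, 0]],
    [0.01, [0.002, 0.0218, 0.0032], [0, 0, 0]],
    [0.01, [0, 0, 0], [0, 0, 0]],
    [0.01, [0, 0, 0], [0, 0, 0]],
  ],
)

```text
time_s: 55.83
eef_pos: [0.4899, -0.3915, 0.1484]
orientation: [0.998, 0.069, 0.001, 0.0]
force: [1.7, 0.8, -1.7]
opening: 0.297
grasp_force: 79.1
```

```bash
python3 -c "
from h import *
sprayview((.649,.001,.109))
W=np.load('wandgrasp.npy');A=cur();V=W.copy();V[2,3]=.075;rows(A,V,6);print(A[:3,3])"
```

```text
to spray n=13 shift [-0.0001, -0.0282, 0.0028] turn [-0.0001, 0.0, -0.0001] | dist 0.368 ang 0
opening 25.36116335241943 gf 79.12960767745972 F [ 1.7  0.8 -1.7]
top pred brass [381.6 164.5] [(89, [291.5, 145.6]), (38, [382.5, 164.5])]
[(40, [189.4, 150.6], (188, 144, 4, 14)), (122, [251.5, 155.8], (247, 148, 10, 16)), (112, [221.9, 155.7], (216, 149, 13, 14))]
side pred brass [298.5 268.7] [(147, [308.5, 218.6]), (55, [297.8, 268.5])]
[(85, [276.5, 131.4], (272, 126, 11, 13)), (33, [284.7, 176.6], (281, 171, 7, 11))]
 n=6 shift [-0.0, 0.0, 0.0123] turn [-0.0003, 0.0, 0.0] | dist 0.074 ang 0
[ 0.49012754 -0.3902115   0.14893613]
```

>>> arm_command(
  series=[
    [0.01, [0, 0, 0.0123], [0, 0, 0]],
    [0.01, [0, 0, 0.0123], [0, 0, 0]],
    [0.01, [0, 0, 0.0123], [0, 0, 0]],
    [0.01, [0, 0, 0.0123], [0, 0, 0]],
    [0.01, [0, 0, 0.0123], [0, 0, 0]],
    [0.01, [0, 0, 0.0123], [0, 0, 0]],
    [0.01, [0, 0, 0], [0, 0, 0]],
    [0.01, [0, 0, 0], [0, 0, 0]],
    [0.01, [0, 0, 0], [0, 0, 0]],
  ],
)

```text
time_s: 56.68
eef_pos: [0.4906, -0.3912, 0.0757]
orientation: [0.998, 0.07, 0.001, 0.001]
force: [-1.2, -1.2, -0.8]
opening: 0.293
grasp_force: 79.1
```

```bash
python3 -c "
from h import *
W=np.load('wandgrasp.npy');A=cur();V=W.copy();V[2,3]+=.002;rows(A,V,8);print(A[:3,3],state()['force'])"
```

```text
n=8 shift [-0.0001, -0.0001, 0.0036] turn [-0.0001, -0.0001, -0.0] | dist 0.029 ang 0
[ 0.49063877 -0.39116536  0.07570088] [-1.15462602 -1.24713118 -0.84447824]
```

>>> arm_command(
  series=[
    [0.01, [0, 0, 0.0036], [0, 0, 0]],
    [0.01, [0, 0, 0.0036], [0, 0, 0]],
    [0.01, [0, -0.0005, 0.0036], [0, 0, 0]],
    [0.01, [0, 0, 0.0036], [0, 0, 0]],
    [0.01, [0, 0, 0.0036], [0, 0, 0]],
    [0.01, [0, 0, 0.0036], [0, 0, 0]],
    [0.01, [0, 0, 0.0036], [0, 0, 0]],
    [0.01, [0, 0, 0.0036], [0, 0, 0]],
    [0.01, [0, 0, 0.001], [0, 0, 0]],
    [0.01, [0, 0, 0.001], [0, 0, 0]],
    [0.01, [0, 0, 0], [0, 0, 0]],
    [0.01, [0, 0, 0], [0, 0, 0]],
  ],
)

```text
time_s: 57.68
eef_pos: [0.4905, -0.3906, 0.0451]
orientation: [0.998, 0.07, 0.001, 0.001]
force: [-1.4, 1.4, 3.1]
opening: 0.291
grasp_force: 79.6
```

```bash
python3 -c "
from h import *
W=np.load('wandgrasp.npy');A=cur();rows(A,W,1);print(A[:3,3],state()['force'])"
```

```text
n=1 shift [-0.0003, -0.0002, 0.0] turn [-0.0007, -0.0004, 0.0] | dist 0.000 ang 0
[ 0.49052801 -0.39061473  0.04507148] [-1.36583534  1.38751429  3.14729919]
```

Seated with 3 N of contact at the original pose. I release and lift clear.

>>> arm_command(
  series=[
    [0.04, [0, 0, 0], [0, 0, 0]],
    [0.05, [0, 0, 0], [0, 0, 0]],
    [0.06, [0, 0, 0], [0, 0, 0]],
    [0.06, [0, 0, 0], [0, 0, 0]],
    [0.06, [0, 0, 0], [0, 0, 0]],
    [0.06, [0, 0, 0], [0, 0, 0]],
    [0.06, [0, 0, -0.01], [0, 0, 0]],
    [0.06, [0, 0, -0.02], [0, 0, 0]],
    [0.06, [0, 0, -0.03], [0, 0, 0]],
    [0.06, [0, 0, -0.03], [0, 0, 0]],
    [0.06, [0, 0, -0.03], [0, 0, 0]],
    [0.06, [-0.02, 0, -0.03], [0, 0, 0]],
    [0.06, [-0.04, 0, -0.01], [0, 0, 0]],
    [0.06, [-0.04, 0, 0], [0, 0, 0]],
    [0.06, [-0.03, 0.02, 0], [0, 0, 0]],
    [0.06, [0, 0.03, 0], [0, 0, 0]],
    [0.06, [0, 0.03, 0], [0, 0, 0]],
    [0.06, [0, 0, 0], [0, 0, 0]],
    [0.06, [0, 0, 0], [0, 0, 0]],
  ],
)

```text
time_s: 59.27
eef_pos: [0.372, -0.4887, 0.2046]
orientation: [0.998, 0.069, 0.001, 0.0]
force: [-0.2, 1.1, -0.0]
opening: 0.7
grasp_force: 0.0
```

```bash
python3 - <<'E'
from h import *
for n in("top","side"):
    d=get_image(n); m=masks(d["color"]); print(n)
    print([(int(a),c.round(1).tolist()) for a,c,b in blobs(m["green"],20)])
    h=cv2.cvtColor(d["color"],cv2.COLOR_RGB2HSV); y=(h[...,0]>18)&(h[...,0]<30)&(h[...,1]>120)&(h[...,2]>110)
    print("brass",[(int(a),c.round(1).tolist()) for a,c,b in blobs(y,8)])
    print("white",[(int(a),c.round(1).tolist()) for a,c,b in blobs(m["white"],50) if c[1]>140])
    if n=="side": save("finside",d["color"])
E
```

```text
top
[(50, [189.8, 150.8]), (122, [251.5, 155.8]), (112, [221.8, 155.8])]
brass [(87, [291.5, 145.4]), (32, [371.9, 172.2])]
white [(203, [112.5, 151.6]), (85, [377.2, 197.1])]
side
[(92, [276.6, 131.4]), (249, [281.4, 164.8])]
brass [(141, [308.6, 218.6]), (47, [295.3, 290.8])]
white [(19177, [436.5, 191.7]), (88, [508.6, 170.0]), (954, [401.8, 225.7]), (502, [503.6, 253.2]), (1271, [427.3, 280.3]), (135, [264.8, 296.7]), (3073, [490.3, 336.7]), (1738, [458.8, 347.3])]
```

View pics/finside.png

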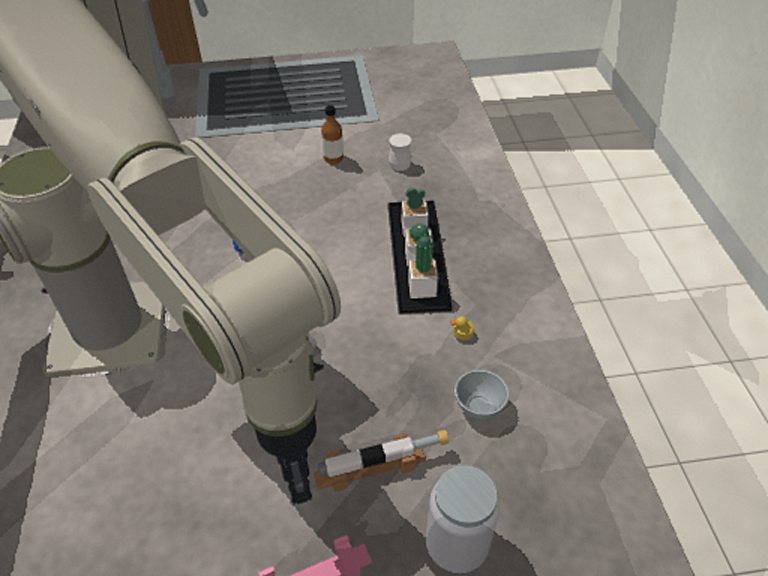

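The picture shows the wand back in its cradle: nozzle at (443,437), within 1 px of its first place. The three cacti stand on the tray at (415,210), (418,245) and (423,270), and the bystanders in view are where they were. I hand the job in.

```bash
python3 -c "
from workcell import job_done
print(job_done())"
```

```text
the job is handed in; nothing more can be done
None
```

The job is handed in: all three cacti stand upright on the tray, each was misted for over five seconds in order from low to mid to tall, and the wand lies back in its cradle as it was.

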